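Rehang the chuck guard

ROBOT

A 7-joint arm with a two-finger parallel gripper is mounted at the origin on the work surface. World frame = base frame: x ahead of the robot, y to its left, z up, the work surface at z = 0. Lengths are in m, angles in degrees, forces in N, time in s.
With the tool pointing down it reaches from about 0.425 to 0.875 m from the base axis. Payload 4.7 kg.
Tool frame: the origin (TCP) lies midway between the tips of the shut fingers; the grasp point (between the pads) lies 19 mm behind it; z points along the fingers, y is the direction in which the jaws open and shut (so a half turn about z gives the same grasp; the last joint's range is limited). The gripper opens to 85 mm and grips with 20 to 120 N. Pads are 22 mm wide; open, the fingers measure 114 mm over their backs; the gripper's body (76 mm by 85 mm) begins 54 mm behind the grasp point. The pads swing forward as they close: fully open they stand 13 mm farther back than shut.
Start: joints at [-70.583, 18.392, -4.016, 83.108, 1.295, 78.541, -3.26], TCP at [0.207, 0.616, 0.231] pointing down, gripper open.
Joint ranges: [-163.93, 163.93], [-17.29, 119.83], [-79.2, 71.16], [3.27, 140.29], [-89.18, 269.18], [5.43, 117.66], [-154.24, 154.24]. Speed limits (degrees/s): [147.25, 147.25, 180, 180, 180, 180, 180].

INTERFACE

Orientations are given as [roll, pitch, yaw] about the fixed x, y, z axes, in that order (R = Rz(yaw) Ry(pitch) Rx(roll)).
In Python, from cell import sense, imaging, manip gives the robot as it stands.
- The arm moves only by the shell command python3 -m creep 'ROWS'. ROWS is JSON, a list of rows, each an object with "linear": the shift along the world's x, y, z in m, a list of three; "roll": the turn about the world's z in degrees; "fingers": the finger opening in m, from 0 to 0.0854. In form: [{"linear": [dx, dy, dz], "roll": roll, "fingers": fingers}, ...]. A call has 1 to 8 rows; each row is the pose to reach, as a shift and turn from the pose commanded when the call began; what a row does not reach only later rows make up. A row lasts 1/12 s, in which the tool goes at most 41.7 mm and 7.16 degrees, less where a joint would pass 70% of its speed; a pose out of reach is approached as far as the arm can. A call with a gripper value outside its range is refused whole. The fingers move at their own pace and stop on an object; the grip force is fixed at half the most. Time passes only in rows, so rows that repeat a pose let the fingers close. It gives the time, the measured TCP pose, the force and the opening at its end, in the units of the state.
- sense(): the state, without advancing time (a new reading comes with each control period).
- imaging.read_camera(name): name is "side" or "top"; returns (picture, depth): 420x560x3 uint8, red, green, blue; 420x560 float32, m along the optical axis (not along the pixel's ray), 0 where there is no reading.
- imaging.camera_model(name): a dict with "camera_matrix" (3x3 intrinsics, pixels), "R" (3x3) and "t" (3): a world point X has camera coordinates R X + t. Camera axes: x right, y down, z forward; pixel columns grow to the right and rows downward; lengths in m; the calibration is good to about 2 mm. A picture is of the moment at which its call begins. camera_model takes no time and is no camera call.
- manip.finish_job(): hands the job in, once; it reports no verdict.
The state is a dict: "time": time; "joints": joint angles; "joint_vel": joint speeds; "joint_efforts": joint torques, N m; "eef_pos": TCP position; "tcp_rot": TCP orientation; "ft_force": force on the tool from outside, world axes, zero at the start; "wrist_torque": the same for the moment, N m; "opening": opening from 0.0 (shut) to 1.0 (fully open).
Only numpy, scipy, OpenCV 4.12 (cv2) and the standard library are available. Lean on these libraries where they do the work, as an engineer would, in place of code of your own. Each camera call takes 0.05 s, during which the arm holds its last target.

TASK

Before the next cut, move the red chuck guard from its blue parking stand to the hinge of the green indexing head: pull out the stand's spring pin until it stays out, lift the guard straight off, and lower it gently onto the head's hinge post until it is fully home, with its panel running along the machine's front, across the chuck. Then push the head's spring pin fully in so the guard is locked on. Never force the guard against either hinge, and leave the other things on the bench where they are.

Things in the scene. Friction and masses are not known exactly. Their poses are not given: they have to be found in the camera images.
- machine: Indexing head, fixed: grey base 230 x 250 x 14 (x -33 to 197, y -80 to 170), green casting (x 65 to 175, y -70 to 20, highest point 155) and steel chuck (x 80 to 160, y 28 to 111, top 120), hinge column at its front (-x). Origin on the table under the middle of the hinge slot; z up; +y runs along the front, the way the guard's panel must point when hung.
- head_slot (a point): Middle of the slot on the hinge shoulder, 80 above the table; axes as the machine. Upright round steel post, 12 diameter, 62 tall above the shoulder, top edge bevelled 1.5 by 2. It is clamped in the slot up to 6 off this point in the machine's +x or -x (0 in y), differently each time, not measured. The knuckle slides down it onto the shoulder. A pin upstand, 68 tall, stands at y -42 to -26.
- head_knob (a point): Centre of the yellow knob of the machine's pin: 20 diameter, 24 long, its axis along the machine's y; 72 from head_slot in -y when home, 84 when out, 57 above the shoulder (137 above the table). It moves with the pin; axes as the machine.
- head_pin (a joint): The machine's spring pin (yellow knob), slides along its hinge's y: m, 0 = home, nose over the knuckle; 0.012 = pulled out to its stop, towards -y. Over-centre spring: under 0.006 it drives home, over 0.006 it drives out and stays out; resists about 5 N at most. Starts out. Its 8-diameter nose passes 3 above the knuckle's top, so it goes home only when the guard is fully down.
- dock: Blue parking stand, fixed: base plate 130 x 190 x 12 with a hinge column as on the machine. Origin on the table under its hinge post; z up; axes like the machine's (pin towards -y, parked guard roughly along +y). Base plate spans x -55 to 75, y -60 to 130.
- dock_seat (a point): On the axis of the stand's hinge post, on the shoulder 70 above the table; the post is 12 diameter and 62 tall above this point. Axes as the dock.
- dock_knob (a point): Centre of the black knob of the stand's pin: 20 diameter, 24 long, axis along the dock's y; 72 from the post in -y when home, 84 when out, 127 above the table. It moves with the pin; axes as the dock.
- dock_pin (a joint): The stand's spring pin (black knob), slides along its hinge's y: m, 0 = home, nose over the knuckle; 0.012 = pulled out to its stop, towards -y. Over-centre spring: under 0.006 it drives home, over 0.006 it drives out and stays out; resists about 5 N at most. Starts home, its nose over the guard's knuckle so that the guard cannot be lifted.
- guard_bore (a point): Red guard (loose, about 0.32 kg): bottom centre of its hinge knuckle, a steel tube 32 outside, 15 bore, 50 tall, open at both ends. Guard axes: z up along the bore, x along the panel away from the knuckle. The panel is 4 thick, from x 28 to 158 and z -30 to 62, with an end flange reaching 34 towards -y. On a post it sags up to 0.06 rad, panel end down.
- guard_grip (a point): Grip point on the guard's top rail, 50 along guard x from the bore axis and 72 above the knuckle's bottom, close above the centre of mass. The rail is 12 thick (across guard y), 24 high (z 58 to 82), from x 26 to 114. Axes as the guard.
- guard_end (a point): Point on the guard 150 along its x from the bore axis, 72 above the knuckle's bottom, on the panel's midline.
- blank: Bystander: brass slug 24 diameter, 40 tall, standing on the machine's base plate; origin at its foot.
- chuck_key: Bystander: dark T-shaped chuck key, 60 x 60 x 12, lying; origin at its underside.
- oil: Bystander: white oil bottle 56 diameter, 150 tall; origin at its foot.
- jar: Bystander: amber jar 70 diameter, 90 tall; origin at its foot.
- wrench: Bystander: wrench lying on the bench; origin at its underside.
- brush: Bystander: brush lying on the bench; origin at its underside.
- guard: The whole red guard; origin and axes as guard_bore (x along the panel, z up).

How it is judged (in metres and radians):
On the way, in this order (a step that is already met when the one before it is completed fails the run):
1. the stand's pin is pulled out past 10 mm and stays (value of joint dock_pin above 0.01 m), for 0.2 s.
2. the guard is lifted clear of the stand's post (z of guard_bore in the frame of dock above 0.134 m), for 0.1 s.
3. the guard is fully down on the machine's hinge post, the panel along the machine's front, while the machine's pin is still out (z of guard_bore in the frame of machine between 0.077 and 0.083 m and x of guard_bore in the frame of machine between -0.011 and 0.011 m and y of guard_bore in the frame of machine between -0.005 and 0.005 m and angle between guard_bore's own z axis and vertical below 0.1 rad and y of guard_end in the frame of machine above 0.135 m and value of joint head_pin above 0.01 m), for 0.2 s.
At the end, for the whole second after the job is handed in: The guard hangs at rest on the machine's hinge post, knuckle down on the shoulder within 3 mm, upright within 0.1 rad, its panel along the machine's +y within about 25 degrees; the machine's pin is home within 2 mm; the stand's pin is still out (z of guard_bore in the frame of machine between 0.077 and 0.083 m and x of guard_bore in the frame of machine between -0.011 and 0.011 m and y of guard_bore in the frame of machine between -0.005 and 0.005 m and angle between guard_bore's own z axis and vertical below 0.1 rad and y of guard_end in the frame of machine above 0.135 m and value of joint head_pin below 0.002 m and value of joint dock_pin above 0.01 m and linear speed of guard below 0.01 m/s); the robot touches nothing.
It fails at once if the guard is pressed or dropped against the machine with more than 30 N (contact force between guard and machine above 30 N).
It fails at once if the guard is wrenched against the stand with more than 30 N (contact force between guard and dock above 30 N).
It fails at once if a bystander is moved by more than 20 mm (distance of any of blank, chuck_key, oil, jar, wrench, brush from where it was at the start of the episode above 0.02 m).
It also fails if it takes over 72 s, if anything falls off the work surface, if the arm or the gripper's body presses on something with over 40 N, if the wrist force passes 120 N, or if a joint passes its speed limit or range.

## Working session

There is one attempt and no reset: what is moved stays moved. The work goes in short steps, Python scripts to look and compute and a shell command to move; the robot and the scene stay as the last step left them, time stands still between calls to the robot, and variables do not carry over. Pictures are saved under pics/ and viewed, and the job is handed in when it is done.

```bash
mkdir -p pics; ls
python3 - <<'E'
from cell import sense, imaging, manip
import cv2,numpy as np
print(sense())
for n in("side","top"):
    p,d=imaging.read_camera(n); cv2.imwrite(f"pics/{n}0.png",cv2.cvtColor(p,cv2.COLOR_RGB2BGR)); np.savez(f"{n}0.npz",p=p,d=d)
    print(n,imaging.camera_model(n))
E
```

```text
pics
{'time': 0.0, 'joints': array([-70.58298411,  18.43839074,  -4.01670617,  83.1736179 ,
         1.29386959,  78.540941  ,  -3.26093671]), 'joint_vel': array([ 0.01518399,  0.04388831, -0.07985837,  0.00409975, -0.00860965,
       -0.00991552, -0.00946948]), 'joint_efforts': array([ 1.19004881e-06, -4.93569589e+01, -3.82306287e-01, -3.14340806e+01,
        1.29878611e-02,  1.13021547e-02, -1.80146863e-06]), 'eef_pos': array([0.20728184, 0.61550542, 0.23024248]), 'tcp_rot': array([-1.79892234e+02,  4.23890726e-03,  1.61392662e+02]), 'ft_force': array([-0.0979853 ,  0.33795274,  0.13151207]), 'wrist_torque': array([-0.00828856, -0.00022752,  0.07100301]), 'opening': 1.0019568080064085}
side {'camera_matrix': array([[494.83122743,   0.        , 272.41888135],
       [  0.        , 494.83122743, 213.02223936],
       [  0.        ,   0.        ,   1.        ]]), 'R': array([[ 0.99735847, -0.07023228,  0.01853376],
       [-0.03327503, -0.66857857, -0.74289668],
       [ 0.0645666 ,  0.74031759, -0.66914948]]), 't': array([-0.45247586,  0.11620236,  1.50281546])}
top {'camera_matrix': array([[455.39896578,   0.        , 278.5510649 ],
       [  0.        , 455.39896578, 209.58167625],
       [  0.        ,   0.        ,   1.        ]]), 'R': array([[-3.65530830e-03, -9.99993317e-01, -7.10831139e-05],
       [-9.93854041e-01,  3.64073179e-03, -1.10638559e-01],
       [ 1.10638079e-01, -3.33771804e-04, -9.93860707e-01]]), 't': array([-0.00586421,  0.48713153,  1.2360636 ])}
```

View pics/side0.png

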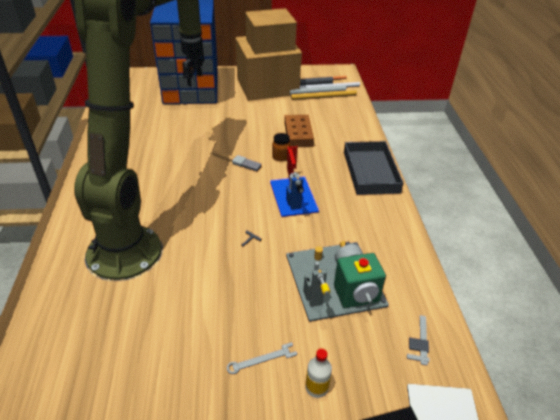

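View pics/top0.png

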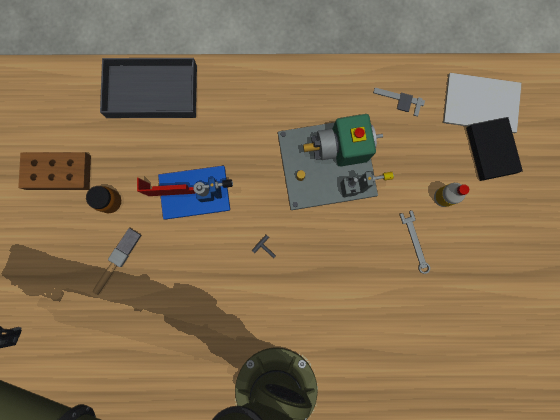

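```bash
cat > h.py <<'E'
import numpy as np,cv2
from cell import sense, imaging, manip
M={n:imaging.camera_model(n) for n in("side","top")}
def ray(n,u,v,z):
    m=M[n];K=np.array(m["camera_matrix"]);R=np.array(m["R"]);t=np.array(m["t"])
    c=-R.T@t; d=R.T@np.linalg.inv(K)@np.array([u,v,1.]); return c+d*(z-c[2])/d[2]
def proj(n,X):
    m=M[n];c=np.array(m["R"])@np.array(X)+m["t"]; p=np.array(m["camera_matrix"])@c; return p[:2]/p[2]
def snap(tag,names=("top","side")):
    o={}
    for n in names:
        p,d=imaging.read_camera(n); np.savez(f"{n}{tag}.npz",p=p,d=d); o[n]=(p,d)
    return o
def load(n,tag): z=np.load(f"{n}{tag}.npz"); return z["p"],z["d"]
def crop(p,u0,v0,u1,v1,f,name,step=10):
    c=cv2.resize(cv2.cvtColor(p[v0:v1,u0:u1],cv2.COLOR_RGB2BGR),None,fx=f,fy=f,interpolation=cv2.INTER_CUBIC)
    for u in range(-(-u0//step)*step,u1,step):
        cv2.line(c,((u-u0)*f,0),((u-u0)*f,6),(255,255,255),1); cv2.putText(c,str(u),((u-u0)*f,16),0,.35,(255,255,255),1)
    for v in range(-(-v0//step)*step,v1,step):
        cv2.line(c,(0,(v-v0)*f),(6,(v-v0)*f),(255,255,255),1); cv2.putText(c,str(v),(8,(v-v0)*f+4),0,.35,(255,255,255),1)
    cv2.imwrite("pics/"+name,c)
E
python3 - <<'E'
from h import *
p,d=load("top",0)
crop(p,130,155,240,225,7,"t_dock.png");crop(p,270,110,400,215,6,"t_mach.png")
p,d=load("side",0)
crop(p,260,130,330,225,6,"s_dock.png");crop(p,280,230,395,325,6,"s_mach.png")
E
```

```text
(no output)
```

View pics/t_dock.png

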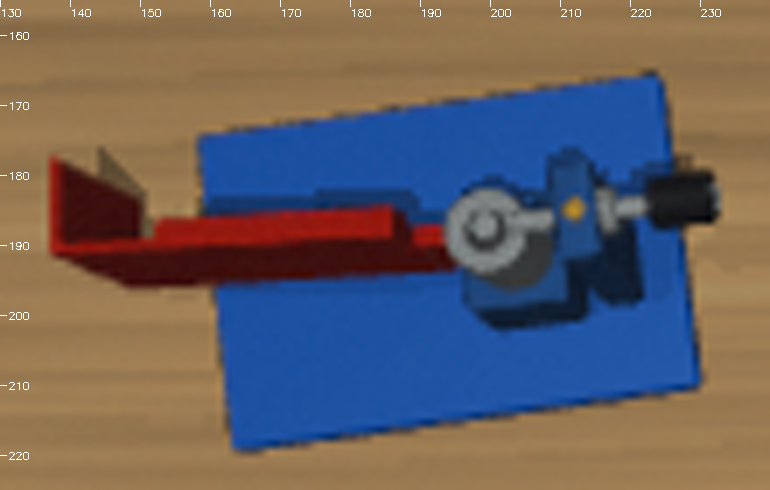

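View pics/t_mach.png

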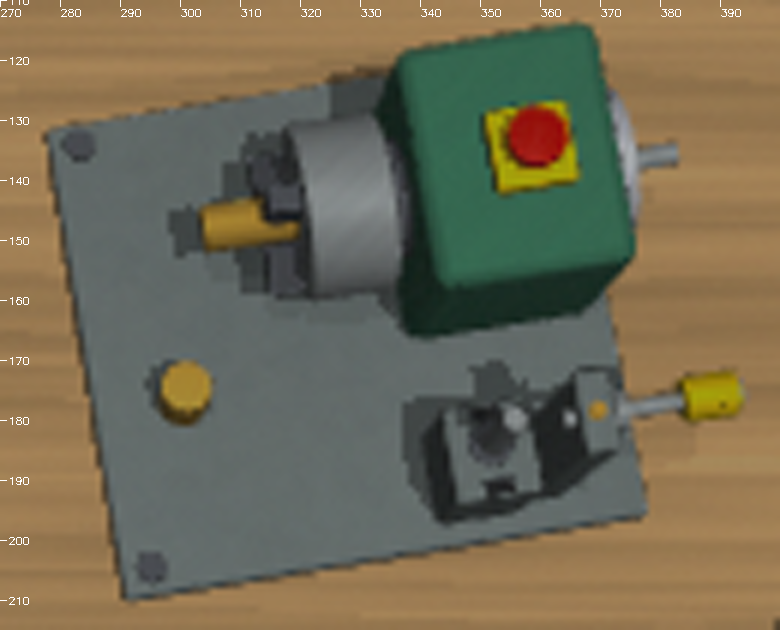

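View pics/s_dock.png

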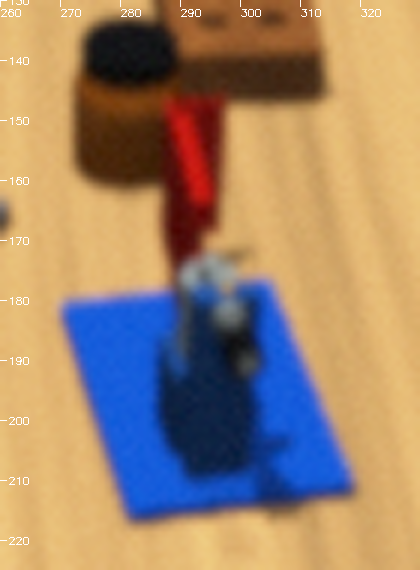

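View pics/s_mach.png

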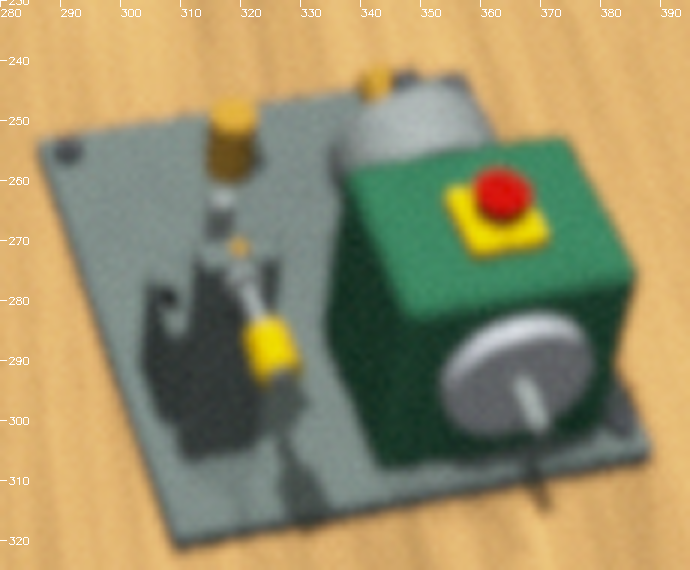

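```bash
cat > m.py <<'E'
from h import *
def rigid(A,B):
    A=np.array(A);B=np.array(B);a=A.mean(0);b=B.mean(0);H=(A-a).T@(B-b);th=np.arctan2(H[0,1]-H[1,0],H[0,0]+H[1,1])
    R=np.array([[np.cos(th),-np.sin(th)],[np.sin(th),np.cos(th)]]);return th,R,b-R@a,np.linalg.norm(B-(A@R.T+b-R@a),axis=1)
def cloud(n,p,d):
    m=M[n];K=np.array(m["camera_matrix"]);v,u=np.mgrid[:420,:560]
    c=np.stack([(u-K[0,2])/K[0,0]*d,(v-K[1,2])/K[1,1]*d,d],-1);return (c-m["t"])@np.array(m["R"])
E
python3 - <<'E'
from m import *
np.set_printoptions(precision=4,suppress=True)
D=[ray("top",u,v,.012)[:2] for u,v in[(158,174.5),(224,165.5),(230,210),(163,219.5)]]
r=rigid([(.075,.13),(.075,-.06),(-.055,-.06),(-.055,.13)],D);print("dock",np.degrees(r[0]),r[2],r[3])
Q=[ray("top",u,v,.014)[:2] for u,v in[(276.5,132),(290.5,210),(377.5,196)]]
m=rigid([(.197,.17),(-.033,.17),(-.033,-.08)],Q);print("mach",np.degrees(m[0]),m[2],m[3])
print("dockpost",ray("top",199,187.5,.132), "knob exp",r[2]+r[1]@[0,-.072],"knob seen mid",ray("top",227,183,.137))
pw=ray("top",354.7,179.6,.142);print("post",pw,m[1].T@(pw[:2]-m[2]))
print("mach knob exp",m[2]+m[1]@[0,-.084],ray("top",387,175.5,.147))
for n,uv in(("top",None),("side",None)):
    p,d=load(n,0);X=cloud(n,p,d)
    for nm,c in(("post",m[2]),("dpost",r[2])):
        s=(np.linalg.norm(X[...,:2]-c,axis=-1)<.022)&(X[...,2]>.1)
        q=X[s];print(n,nm,len(q));print(np.c_[q,np.argwhere(s)[:,::-1]][np.argsort(-q[:,2])][:25])
E
```

```text
dock 7.836041285996862 [0.5337 0.1951] [0.0009 0.0012 0.0008 0.0007]
mach 9.361884863883564 [ 0.5459 -0.2025] [0.0011 0.0018 0.0009]
dockpost [0.5329 0.1955 0.132 ] knob exp [0.5435 0.1238] knob seen mid [0.5435 0.1235 0.137 ]
post [ 0.5502 -0.2012  0.142 ] [0.0044 0.0007]
mach knob exp [ 0.5596 -0.2854] [ 0.5595 -0.2823  0.147 ]
top post 32
[[  0.5487  -0.199    0.1445 354.     180.    ]
 [  0.5515  -0.2043   0.1432 356.     179.    ]
 [  0.5542  -0.1993   0.1428 354.     178.    ]
 [  0.5516  -0.1968   0.1425 353.     179.    ]
 [  0.5491  -0.2019   0.1422 355.     180.    ]
 [  0.5518  -0.1995   0.1416 354.     179.    ]
 [  0.5492  -0.2045   0.1415 356.     180.    ]
 [  0.5518  -0.2071   0.1415 357.     179.    ]
 [  0.5544  -0.2072   0.1413 357.     178.    ]
 [  0.5546  -0.2023   0.1403 355.     178.    ]
 [  0.5469  -0.1996   0.1401 354.     181.    ]
 [  0.5523  -0.2025   0.1389 355.     179.    ]
 [  0.5549  -0.2052   0.1383 356.     178.    ]
 [  0.5472  -0.2025   0.1382 355.     181.    ]
 [  0.5472  -0.205    0.1382 356.     181.    ]
 [  0.5499  -0.1975   0.138  353.   
[... 3388 characters left out ...]
  0.128  295.     174.    ]
 [  0.5348   0.1945   0.1269 294.     174.    ]
 [  0.5366   0.1798   0.126  295.     177.    ]
 [  0.5315   0.1924   0.1246 293.     175.    ]
 [  0.531    0.1876   0.1243 293.     176.    ]
 [  0.5343   0.188    0.1238 294.     176.    ]
 [  0.5282   0.1909   0.1218 292.     176.    ]
 [  0.5476   0.1901   0.1217 298.     176.    ]
 [  0.5483   0.1959   0.1212 298.     175.    ]
 [  0.5247   0.1875   0.1205 291.     177.    ]
 [  0.5258   0.199    0.1197 291.     175.    ]
 [  0.5314   0.1891   0.1189 293.     177.    ]
 [  0.5455   0.1991   0.1189 297.     175.    ]
 [  0.5222   0.195    0.1188 290.     176.    ]
 [  0.5293   0.2      0.1188 292.     175.    ]]
```

```bash
python3 -m creep '[{"linear":[0.042,-0.0615,0],"roll":-7,"fingers":0.06},{"linear":[0.064,-0.093,0],"roll":-14,"fingers":0.06},{"linear":[0.086,-0.125,0],"roll":-21,"fingers":0.06},{"linear":[0.108,-0.157,0],"roll":-28,"fingers":0.06},{"linear":[0.13,-0.19,0],"roll":-35,"fingers":0.06},{"linear":[0.152,-0.222,0],"roll":-42,"fingers":0.06},{"linear":[0.174,-0.255,0],"roll":-49,"fingers":0.06},{"linear":[0.196,-0.287,0],"roll":-56,"fingers":0.06}]'; python3 -c "
from h import *
print(sense())"
```

```text
time: 0.77
eef_pos: [0.396, 0.3387, 0.2311]
tcp_rot: [-180.0, 0.0, 105.1]
ft_force: [0.1, 0.3, -0.5]
opening: 0.702
{'time': 0.7667, 'joints': array([-54.93391964,   2.51286721,  11.86545507, 101.7505681 ,
        -0.53914277,  75.80834259, -27.89521549]), 'joint_vel': array([ 26.76457384,  -9.26712632,  26.93999039,   9.65309726,
         0.64222743,  -0.9752438 , -30.29902401]), 'joint_efforts': array([ -2.7587425 , -32.90303349,  -1.24434762, -30.78855157,
        -0.06841098,   0.28069912,   0.53237278]), 'eef_pos': array([0.39600009, 0.33867807, 0.23107083]), 'tcp_rot': array([-1.79981612e+02,  2.80345383e-03,  1.05051994e+02]), 'ft_force': array([ 0.08706543,  0.26567943, -0.45005654]), 'wrist_torque': array([ 0.0573505 , -0.069071  , -0.01528659]), 'opening': 0.7017641208545677}
```

```bash
python3 -m creep '[{"linear":[0.0225,-0.033,0],"roll":-3.5,"fingers":0.06},{"linear":[0.045,-0.066,0],"roll":-7.5,"fingers":0.06},{"linear":[0.0675,-0.099,0],"roll":-7.5,"fingers":0.06},{"linear":[0.09,-0.132,0],"roll":-7.5,"fingers":0.06},{"linear":[0.1125,-0.165,0],"roll":-7.5,"fingers":0.06},{"linear":[0.1405,-0.2054,0],"roll":-7.5,"fingers":0.06},{"linear":[0.1405,-0.2054,0],"roll":-7.5,"fingers":0.06},{"linear":[0.1405,-0.2054,0],"roll":-7.5,"fingers":0.06}]'
python3 - <<'E'
from h import *
print(sense()['eef_pos'],sense()['tcp_rot'],sense()['ft_force'])
o=snap(1)
crop(o["top"][0],170,140,270,220,7,"t1.png")
crop(o["side"][0],240,100,340,220,5,"s1.png")
E
```

```text
time: 1.43
eef_pos: [0.5374, 0.1308, 0.231]
tcp_rot: [-180.0, 0.1, 97.5]
ft_force: [0.5, 0.1, 1.0]
opening: 0.702
[0.53740971 0.13077986 0.23103691] [-1.79999079e+02  1.11972886e-01  9.74516439e+01] [0.46110342 0.12054597 1.00248521]
```

View pics/t1.png

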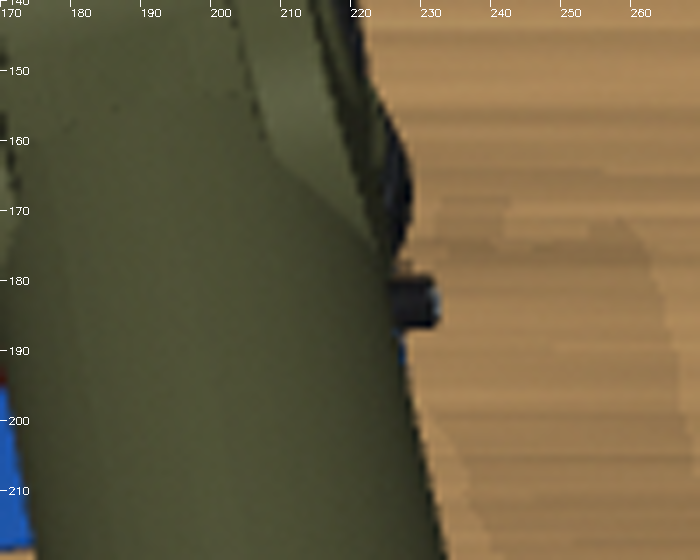

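View pics/s1.png

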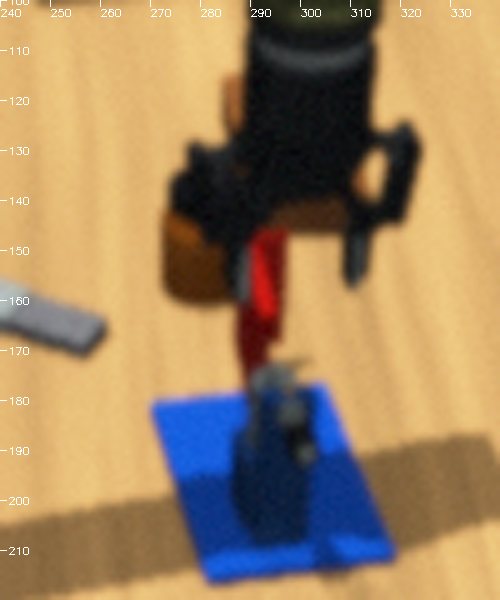

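```bash
python3 -m creep '[{"linear":[0,0,0],"roll":0,"fingers":0.05},{"linear":[0,0,0],"roll":0,"fingers":0.05}]'
```

```text
time: 1.7
eef_pos: [0.535, 0.1374, 0.2311]
tcp_rot: [-180.0, -0.0, 98.1]
ft_force: [0.2, -0.8, -0.8]
opening: 0.586
```

```bash
python3 -m creep '[{"linear":[0.0085,-0.0138,0],"roll":-0.3,"fingers":0.05},{"linear":[0.0085,-0.0138,-0.02],"roll":-0.3,"fingers":0.05},{"linear":[0.0085,-0.0138,-0.04],"roll":-0.3,"fingers":0.05},{"linear":[0.0085,-0.0138,-0.06],"roll":-0.3,"fingers":0.05},{"linear":[0.0085,-0.0138,-0.08],"roll":-0.3,"fingers":0.05},{"linear":[0.0085,-0.0138,-0.08],"roll":-0.3,"fingers":0.05},{"linear":[0.0085,-0.0138,-0.08],"roll":-0.3,"fingers":0.05},{"linear":[0.0085,-0.0138,-0.08],"roll":-0.3,"fingers":0.05}]'
python3 - <<'E'
from h import *
print(sense()['eef_pos'],sense()['tcp_rot'],sense()['ft_force'])
o=snap(2,["side"])
crop(o["side"][0],240,100,340,220,5,"s2.png")
E
```

```text
time: 2.37
eef_pos: [0.5449, 0.1225, 0.1525]
tcp_rot: [179.9, -0.0, 97.7]
ft_force: [-0.0, 0.1, -0.6]
opening: 0.585
[0.54487812 0.12248995 0.15253384] [ 1.79913371e+02 -2.04954893e-02  9.76668537e+01] [-1.22580929e-04  7.82638733e-02 -5.58697569e-01]
```

View pics/s2.png

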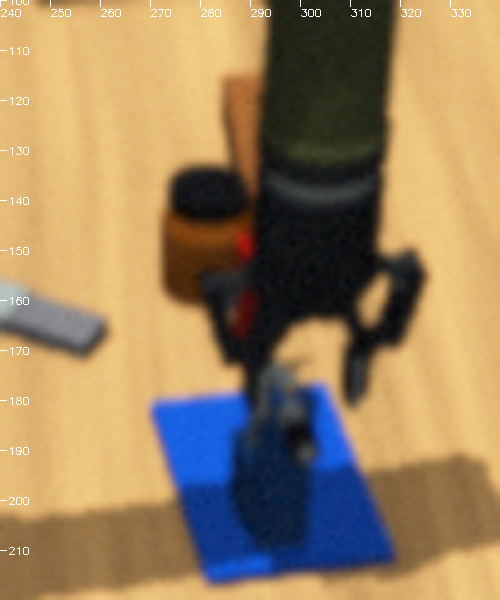

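Run:
```python
from m import *
np.set_printoptions(precision=4,suppress=True)
print(proj("side",[.5449,.1225,.1525]),proj("side",[.5449,.1225,.165]))
th=np.radians(7.7);e=np.array([np.cos(th),np.sin(th),0])
for s in(-.03,.03,-.025,.025): print(proj("side",np.array([.5449,.1225,.16])+e*s))
print("knob",proj("side",[.5435,.1236,.127]),"post top",proj("side",[.5337,.1951,.132]))
p,d=load("side",2);X=cloud("side",p,d)
for v in(158,164,170,176,180,186,190): print(v,[(u,X[v,u].round(3).tolist()) for u in(284,288,292,297,300,304,308,310)])
```

```text
[300.0373 181.5421] [300.265  178.3421]
[290.6817 180.7181]
[309.6047 178.5416]
[292.2679 180.5356]
[308.037  178.7219]
knob [299.0957 187.7535] post top [293.71  172.632]
158 [(284, [0.49, 0.108, 0.254]), (288, [0.503, 0.111, 0.251]), (292, [0.514, 0.106, 0.254]), (297, [0.529, 0.108, 0.252]), (300, [0.537, 0.103, 0.256]), (304, [0.55, 0.11, 0.251]), (308, [0.561, 0.107, 0.252]), (310, [0.566, 0.101, 0.256])]
164 [(284, [0.49, 0.096, 0.241]), (288, [0.529, 0.317, 0.077]), (292, [0.516, 0.119, 0.223]), (297, [0.53, 0.106, 0.232]), (300, [0.539, 0.111, 0.228]), (304, [0.551, 0.112, 0.227]), (308, [0.566, 0.126, 0.216]), (310, [0.569, 0.108, 0.229])]
170 [(284, [0.492, 0.105, 0.212]), (288, [0.504, 0.11, 0.208]), (292, [0.516, 0.107, 0.21]), (297, [0.573, 0.392, -0.007]), (300, [0.584, 0.391, -0.007]), (304, [0.598, 0.386, -0.003]), (308, [0.611, 0.376, 0.004]), (310, [0.573, 0.124, 0.195])]
176 [(284, [0.521, 0.351, -0.002]), (288, [0.53, 0.309, 0.03]), (292, [0.517, 0.106, 0.188]), (297, [0.545, 0.192, 0.12]), (300, [0.579, 0.352, -0.005]), (304, [0.593, 0.348, -0.002]), (308, [0.57, 0.134, 0.164]), (310, [0.573, 0.113, 0.18])]
180 [(284, [0.517, 0.312, 0.011]), (288, [0.531, 0.312, 0.01]), (292, [0.517, 0.102, 0.176]), (297, [0.54, 0.153, 0.135]), (300, [0.549, 0.154, 0.134]), (304, [0.587, 0.304, 0.014]), (308, [0.605, 0.326, -0.004]), (310, [0.575, 0.119, 0.16])]
186 [(284, [0.513, 0.272, 0.016]), (288, [0.519, 0.207, 0.068]), (292, [0.525, 0.153, 0.111]), (297, [0.538, 0.131, 0.128]), (300, [0.546, 0.122, 0.135]), (304, [0.583, 0.272, 0.013]), (308, [0.598, 0.275, 0.01]), (310, [0.607, 0.286, 0.001])]
190 [(284, [0.512, 0.258, 0.009]), (288, [0.517, 0.186, 0.068]), (292, [0.525, 0.152, 0.096]), (297, [0.542, 0.155, 0.092]), (300, [0.544, 0.107, 0.131]), (304, [0.581, 0.248, 0.014]), (308, [0.596, 0.253, 0.01]), (310, [0.603, 0.256, 0.007])]
```

```bash
python3 -m creep '[{"linear":[-0.001,0.001,-0.015],"roll":0,"fingers":0.05},{"linear":[-0.001,0.001,-0.03],"roll":0,"fingers":0.05},{"linear":[-0.001,0.001,-0.047],"roll":0,"fingers":0.05},{"linear":[-0.001,0.001,-0.047],"roll":0,"fingers":0.05},{"linear":[-0.001,0.001,-0.047],"roll":0,"fingers":0.01},{"linear":[-0.001,0.001,-0.047],"roll":0,"fingers":0.01},{"linear":[-0.001,0.001,-0.047],"roll":0,"fingers":0.01},{"linear":[-0.001,0.001,-0.047],"roll":0,"fingers":0.01}]'; python3 -m creep '[{"linear":[0,0,0],"roll":0,"fingers":0.01},{"linear":[0,0,0],"roll":0,"fingers":0.01},{"linear":[0,0,0],"roll":0,"fingers":0.01}]'
```

```text
time: 3.08
eef_pos: [0.5453, 0.123, 0.1063]
tcp_rot: [179.7, -0.0, 97.6]
ft_force: [2.7, 0.4, 3.1]
opening: 0.21
time: 3.33
eef_pos: [0.5453, 0.123, 0.1063]
tcp_rot: [179.8, -0.0, 97.6]
ft_force: [1.7, -0.8, 6.0]
opening: 0.213
```

```bash
python3 -m creep '[{"linear":[0.0005,-0.003,0],"roll":0,"fingers":0.01},{"linear":[0.0008,-0.006,0],"roll":0,"fingers":0.01},{"linear":[0.0012,-0.009,0],"roll":0,"fingers":0.01},{"linear":[0.0015,-0.011,0],"roll":0,"fingers":0.01},{"linear":[0.0018,-0.013,0],"roll":0,"fingers":0.01},{"linear":[0.0018,-0.013,0],"roll":0,"fingers":0.01},{"linear":[0.0018,-0.013,0],"roll":0,"fingers":0.01}]'
```

```text
time: 3.92
eef_pos: [0.5469, 0.1109, 0.1062]
tcp_rot: [179.8, -0.1, 97.6]
ft_force: [0.7, 2.1, 5.7]
opening: 0.217
```

```bash
python3 -m creep '[{"linear":[0,0,0],"roll":0,"fingers":0.05},{"linear":[0,0,0],"roll":0,"fingers":0.05},{"linear":[0,0,0],"roll":0,"fingers":0.05},{"linear":[0,0,0.03],"roll":0,"fingers":0.05},{"linear":[0,0,0.06],"roll":0,"fingers":0.05},{"linear":[-0.02,-0.02,0.09],"roll":0,"fingers":0.05},{"linear":[-0.05,-0.05,0.09],"roll":0,"fingers":0.05},{"linear":[-0.08,-0.08,0.09],"roll":0,"fingers":0.05}]'
python3 - <<'E'
from h import *
o=snap(3)
crop(o["top"][0],130,150,240,225,7,"t3.png")
crop(o["side"][0],240,130,340,220,5,"s3.png")
E
```

```text
time: 4.58
eef_pos: [0.4665, 0.03, 0.1956]
tcp_rot: [179.9, 0.0, 97.7]
ft_force: [1.0, -1.0, 0.7]
opening: 0.586
```

View pics/t3.png

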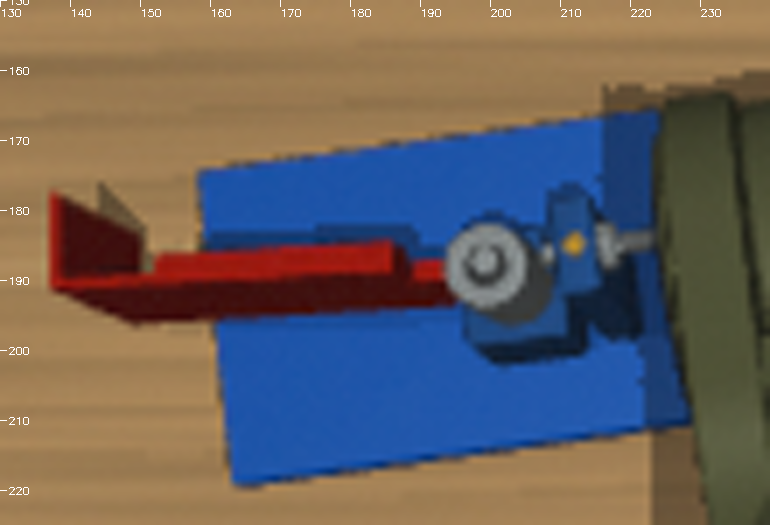

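View pics/s3.png

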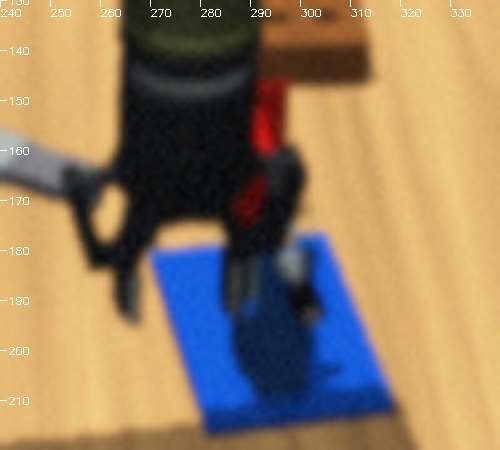

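Run:
```python
from m import *
np.set_printoptions(precision=4,suppress=True)
p,d=load("top",3)
hsv=cv2.cvtColor(p,cv2.COLOR_RGB2HSV)
m=((hsv[...,0]<8)|(hsv[...,0]>172))&(hsv[...,1]>120)&(hsv[...,2]>130);m[:, :130]=0;m[:,215:]=0;m[:160]=0;m[220:]=0
for u in range(148,196,3):
    v=np.where(m[:,u])[0];print(u,v.min() if len(v) else None,v.max() if len(v) else None, p[v,u,0] if len(v) else None)
# line fit rail
us=[];vs=[]
for u in range(154,184):
    v=np.where(m[:,u])[0]; w=p[v,u,0].astype(float)-100; us.append(u);vs.append((v*w).sum()/w.sum())
k=np.polyfit(us,vs,1);print(k)
a=ray("top",184,np.polyval(k,184),.152);b=ray("top",154,np.polyval(k,154),.15);dd=b-a;print(a,b,"yaw",np.degrees(np.arctan2(dd[1],dd[0])))
e=dd[:2]/np.linalg.norm(dd[:2]);c=np.array([.5337,.1951]);
for q in((199,187.6,.120),): c2=ray("top",*q);print("knuckle",c2)
print("rail end x26",ray("top",186.7,186.6,.152),"x114",ray("top",151.5,187.3,.149))
print("perp offset of post from line",(c-a[:2])@[-e[1],e[0]], "grip",c+e*.05)
```

```text
148 None None None
151 189 189 [150]
154 186 189 [147 152 154 159]
157 186 189 [153 155 157 160]
160 186 189 [149 153 153 156]
163 186 189 [153 154 156 150]
166 186 189 [149 154 156 152]
169 186 189 [154 158 157 137]
172 185 188 [145 152 153 160]
175 185 188 [150 155 157 161]
178 185 188 [152 154 157 156]
181 185 188 [148 156 158 156]
184 185 188 [149 155 157 143]
187 None None None
190 187 189 [135 153 154]
193 189 189 [136]
[ -0.0496 195.4379]
[0.5329 0.2297 0.152 ] [0.5297 0.3055 0.15  ] yaw 92.40569488720313
knuckle [0.5346 0.1976 0.12  ]
rail end x26 [0.5321 0.2229 0.152 ] x114 [0.5311 0.3121 0.149 ]
perp offset of post from line 0.0006398946423353935 grip [0.5316 0.2451]
```

```bash
python3 - <<'E'
from m import *
np.set_printoptions(precision=4,suppress=True)
for t in(0,3):
    p,d=load("top",t);X=cloud("top",p,d)
    for u in range(153,187,4):print(u,np.median(X[186:188,u-1:u+2,2]).round(4),end=' ')
    s=[(u,v) for u in range(154,185) for v in(186,187)];q=np.array([X[v,u] for u,v in s]);k=np.polyfit(q[:,1],q[:,2],1);print("slope",k[0],np.std(q[:,2]-np.polyval(k,q[:,1])))
E
python3 -m creep '[{"linear":[0.006,0.03,0.01],"roll":0,"fingers":0.05},{"linear":[0.016,0.06,0.01],"roll":-2,"fingers":0.05},{"linear":[0.027,0.09,0.01],"roll":-5.5,"fingers":0.05},{"linear":[0.038,0.12,0.01],"roll":-5.5,"fingers":0.05},{"linear":[0.048,0.15,0.01],"roll":-5.5,"fingers":0.05},{"linear":[0.057,0.185,0.01],"roll":-5.5,"fingers":0.05},{"linear":[0.0655,0.215,0.01],"roll":-5.5,"fingers":0.05},{"linear":[0.0655,0.215,0.01],"roll":-5.5,"fingers":0.05}]'; python3 -m creep '[{"linear":[0,0,0],"roll":0,"fingers":0.05},{"linear":[0,0,0],"roll":0,"fingers":0.05}]'
```

```text
153 0.1475 157 0.1476 161 0.1459 165 0.1487 169 0.1481 173 0.1489 177 0.1488 181 0.1495 185 0.1487 slope -0.04601191712883769 0.002266643038173988
153 0.1492 157 0.1468 161 0.1494 165 0.1482 169 0.1478 173 0.1497 177 0.1502 181 0.1495 185 0.1481 slope -0.04230122905104305 0.002301549241013694
time: 5.35
eef_pos: [0.5307, 0.2538, 0.2027]
tcp_rot: [-179.9, -0.1, 92.6]
ft_force: [-1.2, 0.2, 0.1]
opening: 0.585
time: 5.52
eef_pos: [0.5316, 0.2447, 0.2034]
tcp_rot: [-179.9, 0.1, 92.1]
ft_force: [-0.5, -0.6, 0.2]
opening: 0.585
```

```bash
python3 -m creep '[{"linear":[0,0,-0.02],"roll":0,"fingers":0.04},{"linear":[0,0,-0.04],"roll":0,"fingers":0.04},{"linear":[0,0,-0.06],"roll":0,"fingers":0.04},{"linear":[0,0,-0.07],"roll":0,"fingers":0.04},{"linear":[0,0,-0.0815],"roll":0,"fingers":0.04},{"linear":[0,0,-0.0815],"roll":0,"fingers":0.04}]'
python3 - <<'E'
from h import *
o=snap(4)
print(sense()['eef_pos'],sense()['ft_force'])
crop(o["top"][0],130,150,240,225,7,"t4.png")
crop(o["side"][0],250,110,340,220,5,"s4.png")
E
```

```text
time: 6.02
eef_pos: [0.5307, 0.2441, 0.1209]
tcp_rot: [-179.8, 0.1, 92.0]
ft_force: [0.1, -0.6, -0.0]
opening: 0.471
[0.53206055 0.24522617 0.12325034] [0.21036526 0.11116087 0.32322232]
```

View pics/s4.png

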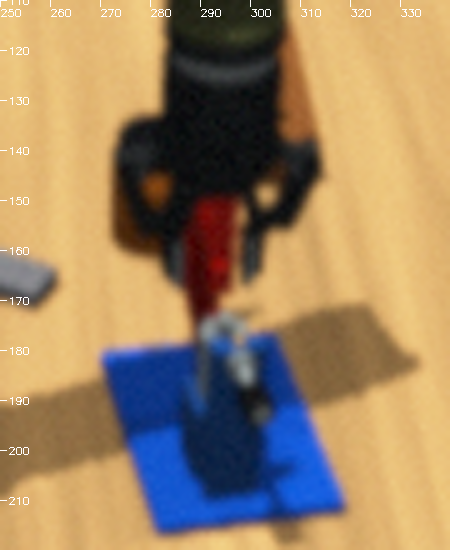

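View pics/t4.png

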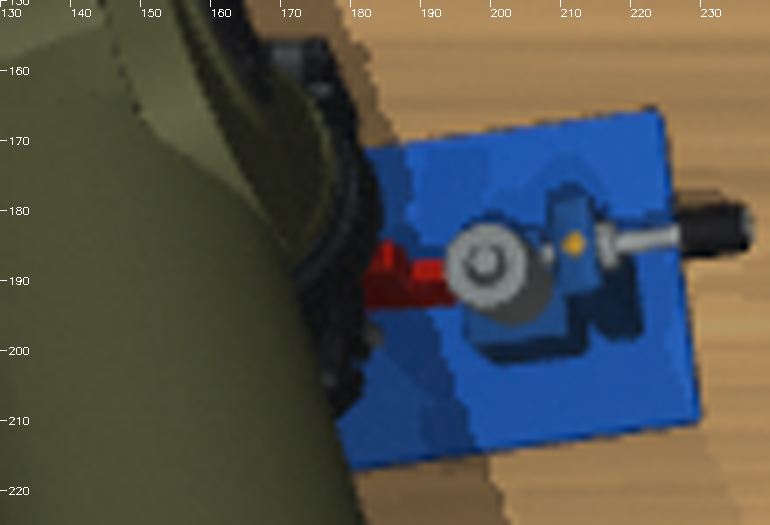

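```bash
python3 -m creep '[{"linear":[0,0,0],"roll":0,"fingers":0.02},{"linear":[0,0,0],"roll":0,"fingers":0.014},{"linear":[0,0,0],"roll":0,"fingers":0.005},{"linear":[0,0,0],"roll":0,"fingers":0.005},{"linear":[0,0,0],"roll":0,"fingers":0.005},{"linear":[0,0,0],"roll":0,"fingers":0.005},{"linear":[0,0,0],"roll":0,"fingers":0.005}]'
python3 - <<'E'
from h import *
s=sense();print(s['eef_pos'],s['tcp_rot'],s['ft_force'],s['wrist_torque'],s['opening'])
E
```

```text
time: 6.7
eef_pos: [0.5328, 0.246, 0.124]
tcp_rot: [179.9, -0.1, 92.1]
ft_force: [1.9, 0.5, 5.7]
opening: 0.129
[0.53284232 0.24602154 0.12403121] [ 1.79857543e+02 -5.50784089e-02  9.20984150e+01] [1.85495711 0.49430037 5.66926664] [-0.18720979 -0.38058583  0.09410515] 0.12929215897192675
```

```bash
python3 -m creep '[{"linear":[0,0,0.002],"roll":0,"fingers":0.005},{"linear":[0,0,0.004],"roll":0,"fingers":0.005},{"linear":[0,0,0.006],"roll":0,"fingers":0.005},{"linear":[0,0,0.008],"roll":0,"fingers":0.005},{"linear":[0,0,0.01],"roll":0,"fingers":0.005},{"linear":[0,0,0.01],"roll":0,"fingers":0.005}]'
python3 - <<'E'
from h import *
s=sense();print(s['eef_pos'],s['tcp_rot'],s['ft_force'],s['wrist_torque'],s['opening'])
E
```

```text
time: 7.2
eef_pos: [0.5319, 0.2452, 0.1328]
tcp_rot: [-180.0, 0.0, 92.1]
ft_force: [4.1, -1.3, -5.9]
opening: 0.125
[0.53186392 0.24516664 0.1327746 ] [-1.79991250e+02  3.89987695e-02  9.20705822e+01] [ 4.12434809 -1.29698172 -5.89090906] [-0.04792727 -0.98122442  0.14844552] 0.12545726174256974
```

```bash
python3 -m creep '[{"linear":[0.0005,0,0.004],"roll":0,"fingers":0.005},{"linear":[0.0005,0,0.008],"roll":0,"fingers":0.005},{"linear":[0.0005,0,0.012],"roll":0,"fingers":0.005},{"linear":[0.0005,0,0.016],"roll":0,"fingers":0.005},{"linear":[0.0005,0,0.02],"roll":0,"fingers":0.005},{"linear":[0.0005,0,0.02],"roll":0,"fingers":0.005}]'
python3 - <<'E'
from h import *
s=sense();print(s['eef_pos'],s['tcp_rot'],s['ft_force'],s['wrist_torque'],s['opening'])
E
```

```text
time: 7.7
eef_pos: [0.5322, 0.2462, 0.1542]
tcp_rot: [180.0, -0.1, 92.1]
ft_force: [-0.5, -0.7, -3.3]
opening: 0.128
[0.53216564 0.24620041 0.15419603] [ 1.79987529e+02 -6.60736077e-02  9.21006148e+01] [-0.52188092 -0.67777547 -3.25507092] [-0.05540085 -0.10233163  0.05722452] 0.12784216924699401
```

```bash
python3 -m creep '[{"linear":[0,0,0.008],"roll":0,"fingers":0.005},{"linear":[0,0,0.016],"roll":0,"fingers":0.005},{"linear":[0,0,0.024],"roll":0,"fingers":0.005},{"linear":[0,0,0.034],"roll":0,"fingers":0.005},{"linear":[0,0,0.05],"roll":0,"fingers":0.005},{"linear":[0,0,0.07],"roll":0,"fingers":0.005},{"linear":[0,0,0.09],"roll":0,"fingers":0.005},{"linear":[0,0,0.11],"roll":0,"fingers":0.005}]';python3 -m creep '[{"linear":[0,0,0],"roll":0,"fingers":0.005},{"linear":[0,0,0],"roll":0,"fingers":0.005}]'
python3 - <<'E'
from m import *
np.set_printoptions(precision=4,suppress=True)
s=sense();print(s['eef_pos'],s['tcp_rot'],s['ft_force'],s['wrist_torque'],s['opening'])
b=ray("top",300,174.5,.054)[:2];th=np.radians(9.36);R=np.array([[np.cos(th),-np.sin(th)],[np.sin(th),np.cos(th)]])
print(b,R.T@(b-[.5459,-.2025]))
o=snap(5)
crop(o["top"][0],130,130,240,225,6,"t5.png")
crop(o["side"][0],250,90,340,200,5,"s5.png")
E
```

```text
time: 8.37
eef_pos: [0.5319, 0.2456, 0.2647]
tcp_rot: [-180.0, -0.0, 92.1]
ft_force: [0.1, 0.5, -2.2]
opening: 0.128
time: 8.53
eef_pos: [0.5328, 0.2459, 0.2643]
tcp_rot: [179.9, -0.1, 92.1]
ft_force: [0.6, 0.1, -4.0]
opening: 0.129
[0.5328 0.2459 0.2643] [179.8693  -0.0906  92.0925] [ 0.5593  0.1382 -3.9771] [ 0.0204  0.0121 -0.0439] 0.12926523430278503
[ 0.5805 -0.0667] [0.0562 0.1284]
```

View pics/s5.png

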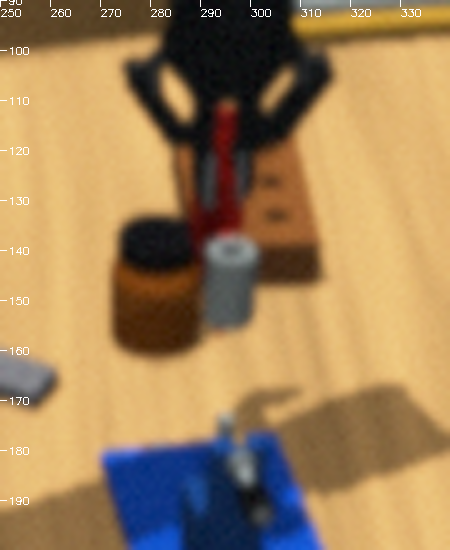

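View pics/t5.png

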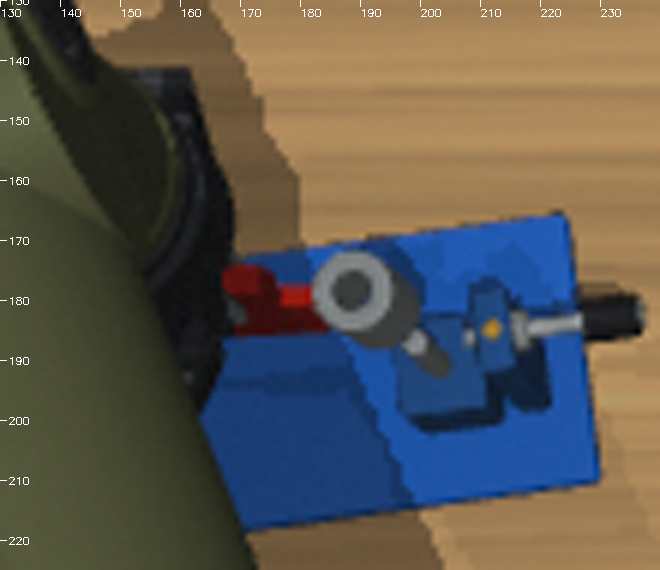

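Run:
```python
from h import *
p,d=load("top",5); crop(p,180,165,225,200,16,"t5b.png",5)
p,d=load("top",0); crop(p,335,165,380,200,16,"t0b.png",5)
```

```text
(no output)
```

View pics/t5b.png

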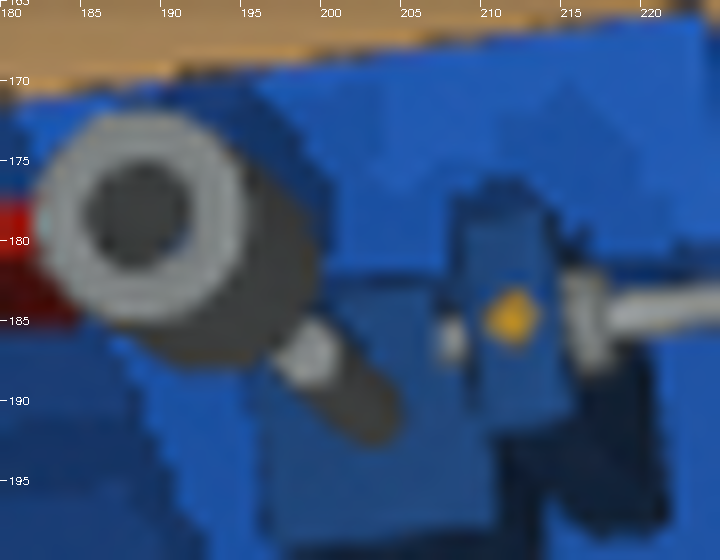

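View pics/t0b.png

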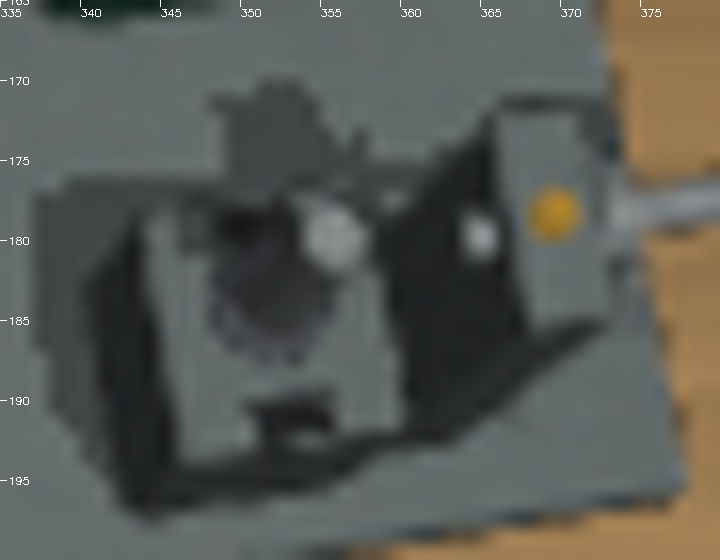

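Run:
```python
from m import *
np.set_printoptions(precision=4,suppress=True)
D=ray("top",199,187.1,.132)[:2];P=ray("top",355.5,179.8,.142)[:2];B=ray("top",188.1,178.5,.261)[:2]
th=np.radians(9.36);Rm=np.array([[np.cos(th),-np.sin(th)],[np.sin(th),np.cos(th)]])
print("D",D,"B",B,"P",P,"P in mach",Rm.T@(P-[.5459,-.2025]))
T=np.array([.5324,.2459]);off=T-D;offB=np.array([.5328,.2459])-B;print(off,offB)
for y in(99.36,):
    a=np.radians(y-92.1);R=np.array([[np.cos(a),-np.sin(a)],[np.sin(a),np.cos(a)]]);print("target TCP",P+R@off,P+R@offB)
# side refinement of P and D
for X in((*P,.142),(*D,.132)): print(proj("side",X))
```

```text
D [0.534  0.1955] B [0.5329 0.1979] P [ 0.5496 -0.2032] P in mach [ 0.0036 -0.0013]
[-0.0016  0.0504] [-0.0001  0.048 ]
target TCP [ 0.5417 -0.1534] [ 0.5434 -0.1555]
[315.5231 262.1146]
[293.7836 172.5562]
```

```bash
python3 -m creep '[{"linear":[0,-0.02,0],"roll":0,"fingers":0.005},{"linear":[0.001,-0.05,0],"roll":1,"fingers":0.005},{"linear":[0.002,-0.08,0],"roll":2,"fingers":0.005},{"linear":[0.003,-0.11,0],"roll":3,"fingers":0.005},{"linear":[0.004,-0.14,0],"roll":4,"fingers":0.005},{"linear":[0.005,-0.17,0],"roll":5,"fingers":0.005},{"linear":[0.006,-0.2,0],"roll":6,"fingers":0.005},{"linear":[0.007,-0.23,0],"roll":7.3,"fingers":0.005}]'; python3 -m creep '[{"linear":[0,0,0],"roll":0,"fingers":0.005},{"linear":[0,0,0],"roll":0,"fingers":0.005}]'
```

```text
time: 9.3
eef_pos: [0.5381, 0.0142, 0.2611]
tcp_rot: [-179.8, -0.0, 99.5]
ft_force: [0.0, -0.1, -4.0]
opening: 0.127
time: 9.47
eef_pos: [0.5384, 0.013, 0.2615]
tcp_rot: [-179.9, 0.0, 99.1]
ft_force: [-0.2, 0.5, -3.3]
opening: 0.131
```

```bash
python3 -m creep '[{"linear":[0,-0.025,0],"roll":0,"fingers":0.005},{"linear":[0.001,-0.055,0],"roll":0,"fingers":0.005},{"linear":[0.002,-0.085,0],"roll":0,"fingers":0.005},{"linear":[0.003,-0.115,0],"roll":0,"fingers":0.005},{"linear":[0.004,-0.145,0],"roll":0.2,"fingers":0.005},{"linear":[0.004,-0.1675,0],"roll":0.2,"fingers":0.005},{"linear":[0.004,-0.1675,0],"roll":0.2,"fingers":0.005},{"linear":[0.004,-0.1675,0],"roll":0.2,"fingers":0.005}]'; python3 -m creep '[{"linear":[0,0,0],"roll":0,"fingers":0.005},{"linear":[0,0,0],"roll":0,"fingers":0.005}]'
python3 - <<'E'
from h import *
o=snap(6)
print(sense()['eef_pos'])
crop(o["top"][0],310,120,400,215,6,"t6.png")
crop(o["side"][0],280,180,360,310,5,"s6.png")
E
```

```text
time: 10.13
eef_pos: [0.5428, -0.1521, 0.2617]
tcp_rot: [-179.9, -0.0, 99.5]
ft_force: [0.4, 0.3, -3.6]
opening: 0.127
time: 10.3
eef_pos: [0.5436, -0.1494, 0.2621]
tcp_rot: [-179.9, -0.1, 99.8]
ft_force: [0.1, 0.8, -3.6]
opening: 0.13
[ 0.54356823 -0.14993259  0.26244673]
```

View pics/s6.png

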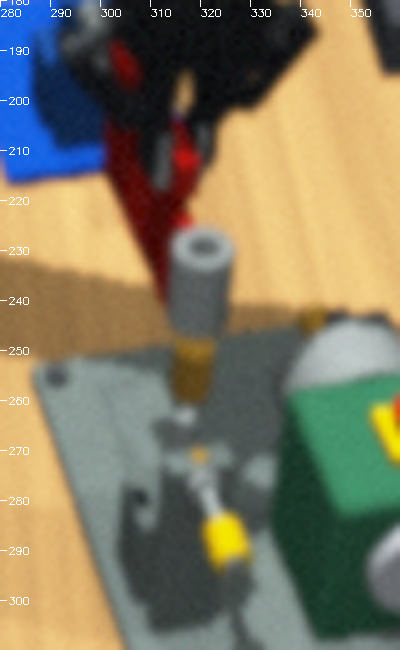

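View pics/t6.png

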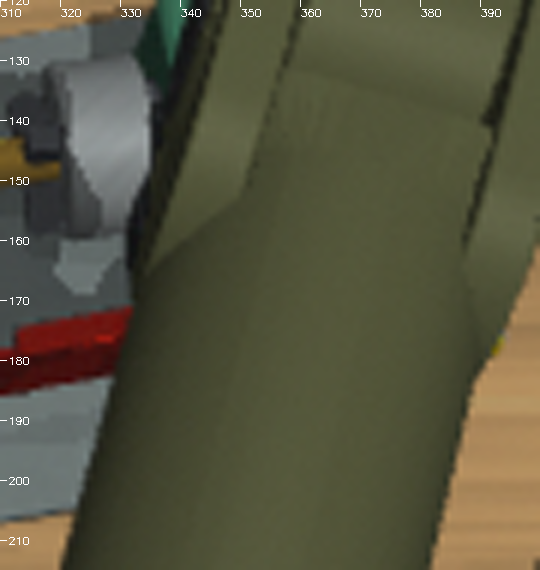

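Run:
```python
from m import *
np.set_printoptions(precision=4,suppress=True)
T=np.array([.5436,-.1499]);a=np.radians(99.8-92.1);R=np.array([[np.cos(a),-np.sin(a)],[np.sin(a),np.cos(a)]])
for off in([-.0016,.0504],[-.0001,.048]):
    b=T-R@np.array(off);print("pred bore",b,proj("side",[*b,.259]),proj("side",[*b,.209]))
print("seen ring",ray("side",318.2,229,.259),"post",ray("side",315.5,261.7,.142))
p,d=load("side",6);crop(p,300,215,345,275,10,"s6b.png",5)
p,d=load("side",0);crop(p,300,250,345,280,16,"s0b.png",5)
p,d=load("side",5);crop(p,280,130,310,185,10,"s5b.png",5)
```

```text
pred bore [ 0.5519 -0.1996] [319.9063 228.8325] [318.2695 243.1045]
pred bore [ 0.5501 -0.1975] [319.0538 228.2466] [317.4417 242.5171]
seen ring [ 0.5477 -0.2     0.259 ] post [ 0.5498 -0.2017  0.142 ]
```

View pics/s6b.png

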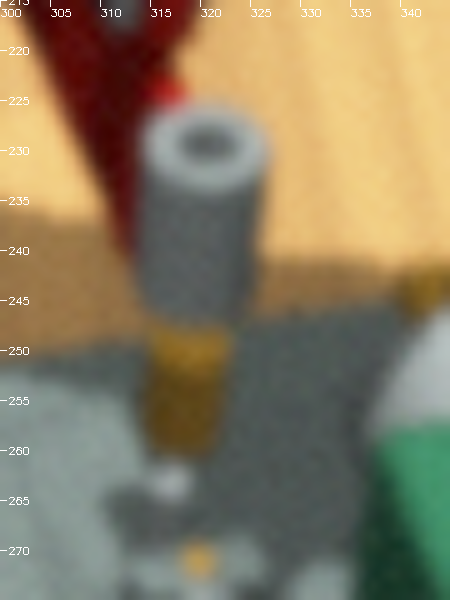

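View pics/s0b.png

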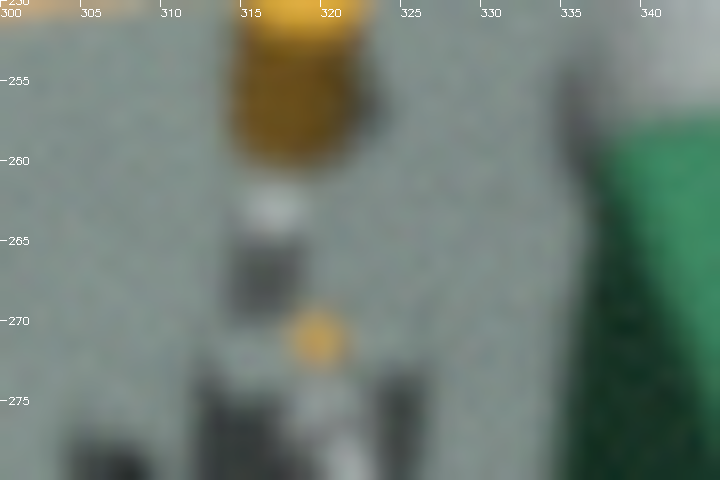

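View pics/s5b.png

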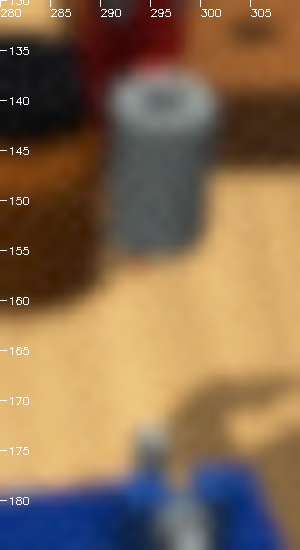

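Run:
```python
from m import *
np.set_printoptions(precision=4,suppress=True)
D=[.534,.1955]
b1=np.array([295.2,173.5])-proj("side",[*D,.132]);b2=np.array([296.1,139.7])-proj("side",[*D,.2608]);print(b1,b2)
print("P side",ray("side",*(np.array([317,262.8])-b1),.142),"bore now",ray("side",*(np.array([320.3,229.2])-b2),.259))
```

```text
[1.41   0.9461] [0.3047 0.8677]
P side [ 0.5499 -0.2023  0.142 ] bore now [ 0.5524 -0.1979  0.259 ]
```

```bash
python3 -m creep '[{"linear":[-0.001,-0.003,0],"roll":0,"fingers":0.005},{"linear":[-0.001,-0.003,-0.01],"roll":0,"fingers":0.005},{"linear":[-0.001,-0.003,-0.025],"roll":0,"fingers":0.005},{"linear":[-0.001,-0.003,-0.04],"roll":0,"fingers":0.005},{"linear":[-0.001,-0.003,-0.05],"roll":0,"fingers":0.005},{"linear":[-0.001,-0.003,-0.056],"roll":0,"fingers":0.005},{"linear":[-0.001,-0.003,-0.056],"roll":0,"fingers":0.005},{"linear":[-0.001,-0.003,-0.056],"roll":0,"fingers":0.005}]'
python3 - <<'E'
from h import *
o=snap(7,["side"])
print(sense()['eef_pos'],sense()['tcp_rot'],sense()['ft_force'])
crop(o["side"][0],295,225,345,285,10,"s7.png",5)
E
```

```text
time: 11.07
eef_pos: [0.5424, -0.1549, 0.2068]
tcp_rot: [-180.0, 0.0, 99.6]
ft_force: [-0.1, -0.4, -2.7]
opening: 0.13
[ 0.54273565 -0.15504027  0.20741474] [1.79944581e+02 2.74257681e-02 9.95881449e+01] [ 0.04451169  0.0483099  -3.39664636]
```

View pics/s7.png

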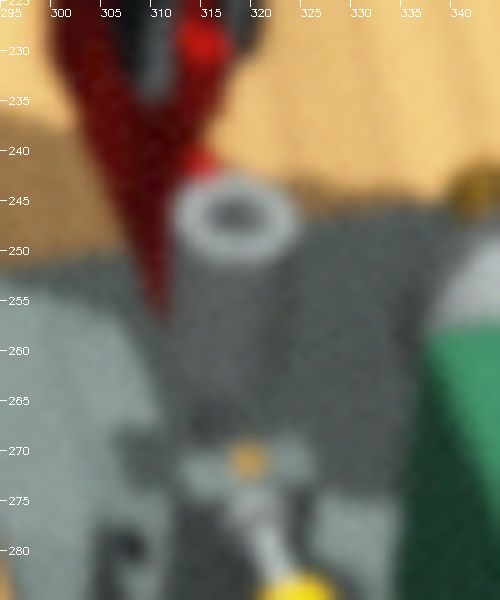

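Run:
```python
from m import *
np.set_printoptions(precision=4,suppress=True)
for b in([.3047,.8677],[1.41,.95],[.9,.9]):
    print(b,ray("side",*(np.array([317.9,246.3])-b),.204))
```

```text
[0.3047, 0.8677] [ 0.5502 -0.2029  0.204 ]
[1.41, 0.95] [ 0.5474 -0.2024  0.204 ]
[0.9, 0.9] [ 0.5487 -0.2027  0.204 ]
```

```bash
python3 -m creep '[{"linear":[0.0005,0.001,-0.003],"roll":0,"fingers":0.005},{"linear":[0.0005,0.001,-0.006],"roll":0,"fingers":0.005},{"linear":[0.0005,0.001,-0.009],"roll":0,"fingers":0.005},{"linear":[0.0005,0.001,-0.011],"roll":0,"fingers":0.005},{"linear":[0.0005,0.001,-0.012],"roll":0,"fingers":0.005},{"linear":[0.0005,0.001,-0.013],"roll":0,"fingers":0.005},{"linear":[0.0005,0.001,-0.013],"roll":0,"fingers":0.005}]'; python3 -m creep '[{"linear":[0,0,0],"roll":0,"fingers":0.005}]'
```

```text
time: 11.7
eef_pos: [0.5427, -0.1539, 0.1936]
tcp_rot: [-180.0, 0.0, 99.6]
ft_force: [-1.1, -0.1, -2.7]
opening: 0.128
time: 11.78
eef_pos: [0.5428, -0.1539, 0.1939]
tcp_rot: [180.0, 0.0, 99.6]
ft_force: [-0.5, -0.1, -2.8]
opening: 0.128
```

```bash
for i in 1; do python3 -m creep '[{"linear":[0,0,-0.001],"roll":0,"fingers":0.005},{"linear":[0,0,-0.001],"roll":0,"fingers":0.005}]'; done; python3 -m creep '[{"linear":[0,0,-0.001],"roll":0,"fingers":0.005},{"linear":[0,0,-0.001],"roll":0,"fingers":0.005}]'
```

```text
time: 11.95
eef_pos: [0.5428, -0.1539, 0.1928]
tcp_rot: [180.0, 0.0, 99.6]
ft_force: [-0.4, 0.2, -3.2]
opening: 0.124
time: 12.12
eef_pos: [0.5427, -0.1538, 0.1917]
tcp_rot: [-180.0, -0.0, 99.6]
ft_force: [-0.1, -1.0, -3.3]
opening: 0.126
```

```bash
python3 -m creep '[{"linear":[0,0,-0.001],"roll":0,"fingers":0.005},{"linear":[0,0,-0.001],"roll":0,"fingers":0.005}]'; python3 -m creep '[{"linear":[0,0,-0.001],"roll":0,"fingers":0.005},{"linear":[0,0,-0.001],"roll":0,"fingers":0.005}]'
```

```text
time: 12.28
eef_pos: [0.5427, -0.1538, 0.1906]
tcp_rot: [-180.0, -0.0, 99.6]
ft_force: [-0.8, -0.6, -2.7]
opening: 0.129
time: 12.45
eef_pos: [0.5427, -0.1538, 0.1897]
tcp_rot: [-180.0, -0.0, 99.6]
ft_force: [-0.6, 1.1, -1.9]
opening: 0.126
```

```bash
python3 -m creep '[{"linear":[0,0,-0.001],"roll":0,"fingers":0.005},{"linear":[0,0,-0.002],"roll":0,"fingers":0.005},{"linear":[0,0,-0.002],"roll":0,"fingers":0.005}]'; python3 -m creep '[{"linear":[0,0,-0.001],"roll":0,"fingers":0.005},{"linear":[0,0,-0.002],"roll":0,"fingers":0.005},{"linear":[0,0,-0.002],"roll":0,"fingers":0.005}]'
```

```text
time: 12.7
eef_pos: [0.5427, -0.1538, 0.1876]
tcp_rot: [-180.0, -0.0, 99.6]
ft_force: [0.5, -0.5, -3.6]
opening: 0.13
time: 12.95
eef_pos: [0.5427, -0.1538, 0.1856]
tcp_rot: [-180.0, -0.0, 99.6]
ft_force: [-0.0, -0.7, -2.9]
opening: 0.125
```

```bash
python3 -m creep '[{"linear":[0,0,-0.001],"roll":0,"fingers":0.005},{"linear":[0,0,-0.002],"roll":0,"fingers":0.005},{"linear":[0,0,-0.002],"roll":0,"fingers":0.005}]';python3 - <<'E'
from h import *
o=snap(8,["side"])
s=sense();print(s['eef_pos'],s['tcp_rot'],s['ft_force'],s['wrist_torque'])
crop(o["side"][0],295,225,345,285,10,"s8.png",5)
E
```

```text
time: 13.2
eef_pos: [0.5427, -0.1538, 0.1836]
tcp_rot: [-180.0, -0.0, 99.6]
ft_force: [0.1, 1.0, -3.2]
opening: 0.129
[ 0.54271554 -0.15386135  0.18369956] [-1.79989166e+02 -6.45466284e-04  9.95889359e+01] [ 0.33211837  0.20327285 -2.85126199] [-0.02827868  0.00479336  0.03262442]
```

View pics/s8.png

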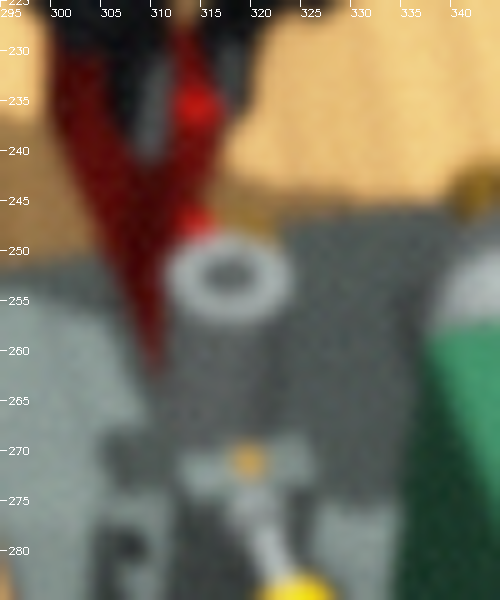

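```bash
python3 -m creep '[{"linear":[0,0,-0.0015],"roll":0,"fingers":0.005},{"linear":[0,0,-0.003],"roll":0,"fingers":0.005},{"linear":[0,0,-0.0045],"roll":0,"fingers":0.005},{"linear":[0,0,-0.006],"roll":0,"fingers":0.005},{"linear":[0,0,-0.006],"roll":0,"fingers":0.005}]'
```

```text
time: 13.67
eef_pos: [0.5425, -0.1538, 0.1774]
tcp_rot: [-180.0, -0.0, 99.6]
ft_force: [-0.2, -0.1, -3.1]
opening: 0.132
```

```bash
python3 -m creep '[{"linear":[0,0,-0.0015],"roll":0,"fingers":0.005},{"linear":[0,0,-0.003],"roll":0,"fingers":0.005},{"linear":[0,0,-0.0045],"roll":0,"fingers":0.005},{"linear":[0,0,-0.006],"roll":0,"fingers":0.005},{"linear":[0,0,-0.006],"roll":0,"fingers":0.005}]'
```

```text
time: 14.08
eef_pos: [0.5426, -0.1538, 0.1714]
tcp_rot: [-180.0, -0.0, 99.6]
ft_force: [-0.5, 0.7, -3.0]
opening: 0.126
```

```bash
python3 -c "
from h import *
s=sense();print(s['ft_force'],s['wrist_torque'])"
```

```text
[-0.47411607  0.68248717 -3.01404552] [-0.00238561  0.01678415 -0.01396349]
```

```bash
python3 -m creep '[{"linear":[0,0,-0.0015],"roll":0,"fingers":0.005},{"linear":[0,0,-0.003],"roll":0,"fingers":0.005},{"linear":[0,0,-0.0045],"roll":0,"fingers":0.005},{"linear":[0,0,-0.006],"roll":0,"fingers":0.005},{"linear":[0,0,-0.007],"roll":0,"fingers":0.005},{"linear":[0,0,-0.008],"roll":0,"fingers":0.005},{"linear":[0,0,-0.008],"roll":0,"fingers":0.005}]'
```

```text
time: 14.67
eef_pos: [0.5427, -0.1538, 0.1636]
tcp_rot: [-180.0, -0.0, 99.6]
ft_force: [-0.4, -0.5, -3.5]
opening: 0.126
```

```bash
python3 -m creep '[{"linear":[0,0,-0.0015],"roll":0,"fingers":0.005},{"linear":[0,0,-0.003],"roll":0,"fingers":0.005},{"linear":[0,0,-0.0045],"roll":0,"fingers":0.005},{"linear":[0,0,-0.006],"roll":0,"fingers":0.005},{"linear":[0,0,-0.006],"roll":0,"fingers":0.005}]'
```

```text
time: 15.08
eef_pos: [0.5426, -0.1538, 0.1575]
tcp_rot: [-180.0, -0.0, 99.6]
ft_force: [0.0, 0.9, -2.4]
opening: 0.126
```

```bash
python3 -m creep '[{"linear":[0,0,-0.0015],"roll":0,"fingers":0.005},{"linear":[0,0,-0.003],"roll":0,"fingers":0.005},{"linear":[0,0,-0.0045],"roll":0,"fingers":0.005},{"linear":[0,0,-0.0055],"roll":0,"fingers":0.005},{"linear":[0,0,-0.0055],"roll":0,"fingers":0.005}]'
python3 - <<'E'
from h import *
o=snap(9)
s=sense();print(s['eef_pos'],s['tcp_rot'],s['ft_force'],s['wrist_torque'])
crop(o["side"][0],290,215,350,290,8,"s9.png",5)
crop(o["top"][0],260,110,400,215,5,"t9.png")
E
```

```text
time: 15.5
eef_pos: [0.5427, -0.1538, 0.152]
tcp_rot: [-180.0, -0.0, 99.6]
ft_force: [0.8, 0.5, -3.7]
opening: 0.128
[ 0.54280904 -0.15383613  0.15230602] [-1.79998890e+02  1.71791855e-03  9.95925778e+01] [-0.03981175 -0.65511727 -3.59725464] [ 0.06970864 -0.00986387 -0.01109963]
```

View pics/s9.png

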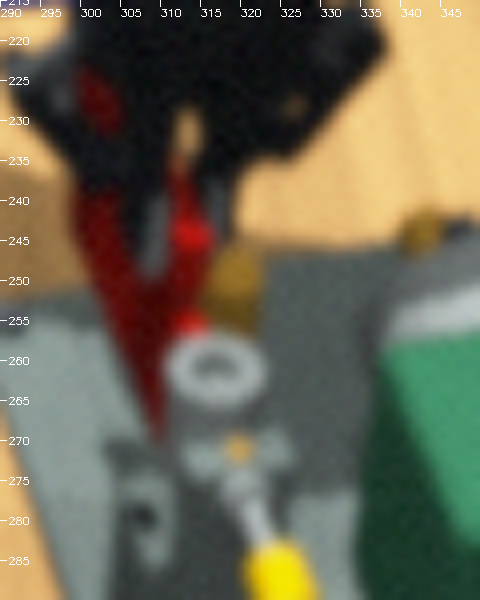

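View pics/t9.png

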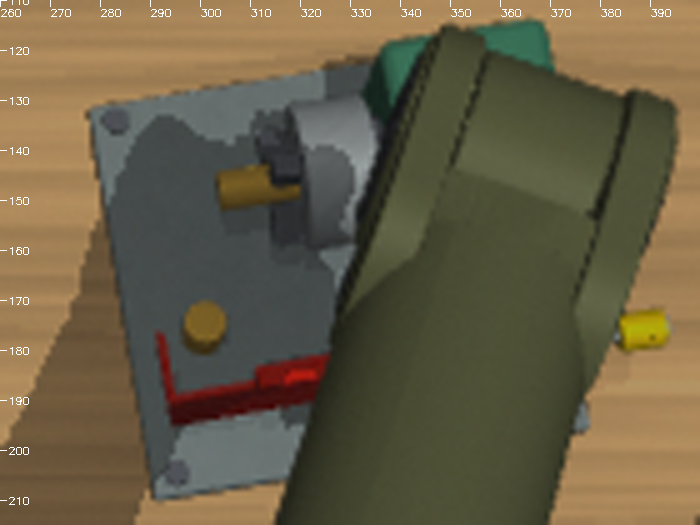

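```bash
python3 -m creep '[{"linear":[0,0,-0.0015],"roll":0,"fingers":0.005},{"linear":[0,0,-0.003],"roll":0,"fingers":0.005},{"linear":[0,0,-0.0045],"roll":0,"fingers":0.005},{"linear":[0,0,-0.006],"roll":0,"fingers":0.005},{"linear":[0,0,-0.0075],"roll":0,"fingers":0.005},{"linear":[0,0,-0.009],"roll":0,"fingers":0.005},{"linear":[0,0,-0.009],"roll":0,"fingers":0.005}]'
```

```text
time: 16.18
eef_pos: [0.5427, -0.154, 0.143]
tcp_rot: [-180.0, 0.0, 99.6]
ft_force: [-0.7, -1.3, -2.2]
opening: 0.129
```

```bash
python3 -m creep '[{"linear":[0,0,-0.001],"roll":0,"fingers":0.005},{"linear":[0,0,-0.002],"roll":0,"fingers":0.005},{"linear":[0,0,-0.003],"roll":0,"fingers":0.005},{"linear":[0,0,-0.004],"roll":0,"fingers":0.005},{"linear":[0,0,-0.005],"roll":0,"fingers":0.005},{"linear":[0,0,-0.005],"roll":0,"fingers":0.005}]'
```

```text
time: 16.68
eef_pos: [0.5428, -0.1541, 0.1382]
tcp_rot: [-180.0, 0.0, 99.6]
ft_force: [0.6, -2.4, -3.5]
opening: 0.125
```

```bash
python3 -m creep '[{"linear":[0,0,-0.0005],"roll":0,"fingers":0.005},{"linear":[0,0,-0.001],"roll":0,"fingers":0.005},{"linear":[0,0,-0.001],"roll":0,"fingers":0.005}]'
```

```text
time: 16.93
eef_pos: [0.5429, -0.154, 0.1373]
tcp_rot: [180.0, 0.0, 99.6]
ft_force: [-0.7, -1.6, -2.7]
opening: 0.128
```

```bash
python3 -m creep '[{"linear":[0,0,-0.0005],"roll":0,"fingers":0.005},{"linear":[0,0,-0.001],"roll":0,"fingers":0.005},{"linear":[0,0,-0.001],"roll":0,"fingers":0.005}]'
```

```text
time: 17.18
eef_pos: [0.5428, -0.154, 0.1363]
tcp_rot: [180.0, 0.0, 99.6]
ft_force: [0.2, -1.7, -2.6]
opening: 0.129
```

```bash
python3 -m creep '[{"linear":[0,-0.0005,-0.0005],"roll":0,"fingers":0.005},{"linear":[0,-0.0005,-0.001],"roll":0,"fingers":0.005},{"linear":[0,-0.0005,-0.001],"roll":0,"fingers":0.005}]'
```

```text
time: 17.43
eef_pos: [0.5427, -0.1541, 0.1351]
tcp_rot: [-180.0, -0.0, 99.6]
ft_force: [-0.3, -0.8, -2.6]
opening: 0.123
```

```bash
python3 -m creep '[{"linear":[0,0,-0.0005],"roll":0,"fingers":0.005},{"linear":[0,0,-0.001],"roll":0,"fingers":0.005},{"linear":[0,0,-0.001],"roll":0,"fingers":0.005}]'
```

```text
time: 17.68
eef_pos: [0.5428, -0.1541, 0.1343]
tcp_rot: [-180.0, -0.0, 99.6]
ft_force: [0.6, -0.3, -3.1]
opening: 0.13
```

```bash
python3 -m creep '[{"linear":[0,0,-0.0005],"roll":0,"fingers":0.005},{"linear":[0,0,-0.0005],"roll":0,"fingers":0.005}]'
```

```text
time: 17.85
eef_pos: [0.5429, -0.1541, 0.1342]
tcp_rot: [180.0, -0.0, 99.6]
ft_force: [-1.4, -0.2, 1.1]
opening: 0.131
```

```bash
python3 -m creep '[{"linear":[0,0,-0.0005],"roll":0,"fingers":0.005},{"linear":[0,0,-0.0005],"roll":0,"fingers":0.005}]';python3 - <<'E'
from h import *
o=snap(10,["side"])
s=sense();print(s['eef_pos'],s['tcp_rot'],s['ft_force'],s['wrist_torque'])
crop(o["side"][0],290,215,350,290,8,"s10.png",5)
E
```

```text
time: 18.02
eef_pos: [0.543, -0.1541, 0.1341]
tcp_rot: [180.0, -0.0, 99.6]
ft_force: [-1.9, 1.9, 4.2]
opening: 0.125
[ 0.54294751 -0.15401637  0.13406991] [ 1.79974140e+02 -4.10119631e-02  9.96002983e+01] [-3.42756432  0.62042087  5.81017112] [ 0.15687802  0.63552163 -0.126088  ]
```

View pics/s10.png

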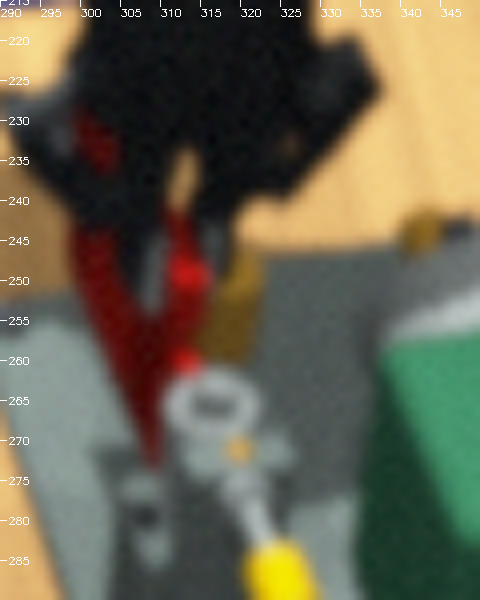

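```bash
python3 -m creep '[{"linear":[0,0,0],"roll":0,"fingers":0.014},{"linear":[0,0,0],"roll":0,"fingers":0.02},{"linear":[0,0,0],"roll":0,"fingers":0.04},{"linear":[0,0,0],"roll":0,"fingers":0.045},{"linear":[0,0,0.01],"roll":0,"fingers":0.045},{"linear":[0,0,0.03],"roll":0,"fingers":0.045},{"linear":[0,0,0.06],"roll":0,"fingers":0.045},{"linear":[0,0,0.09],"roll":0,"fingers":0.045}]'
python3 - <<'E'
from h import *
o=snap(11)
s=sense();print(s['eef_pos'],s['tcp_rot'],s['ft_force'],s['wrist_torque'])
crop(o["side"][0],290,205,370,300,7,"s11.png",5)
crop(o["top"][0],260,110,400,215,5,"t11.png")
E
```

```text
time: 18.73
eef_pos: [0.5422, -0.1544, 0.2244]
tcp_rot: [-179.9, 0.0, 99.6]
ft_force: [0.8, 0.0, 1.1]
opening: 0.529
[ 0.54588371 -0.1556481   0.22938197] [1.79445080e+02 1.60681924e-01 9.95673083e+01] [ 0.36114413 -0.04846235 -0.46125348] [0.01611924 0.00281055 0.03859328]
```

View pics/s11.png

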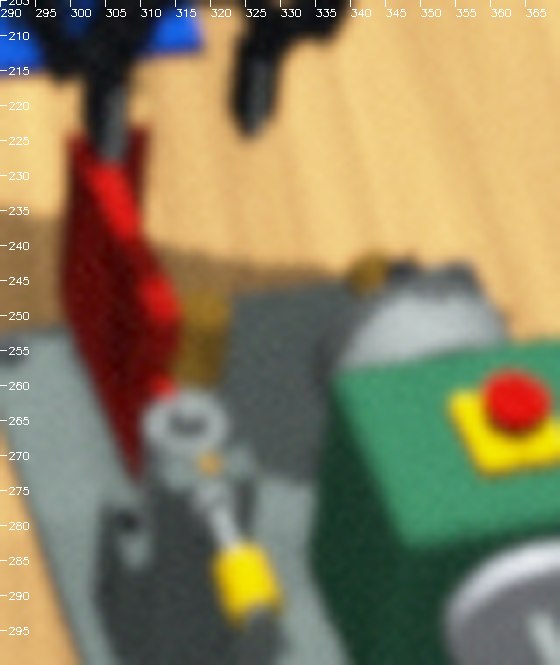

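View pics/t11.png

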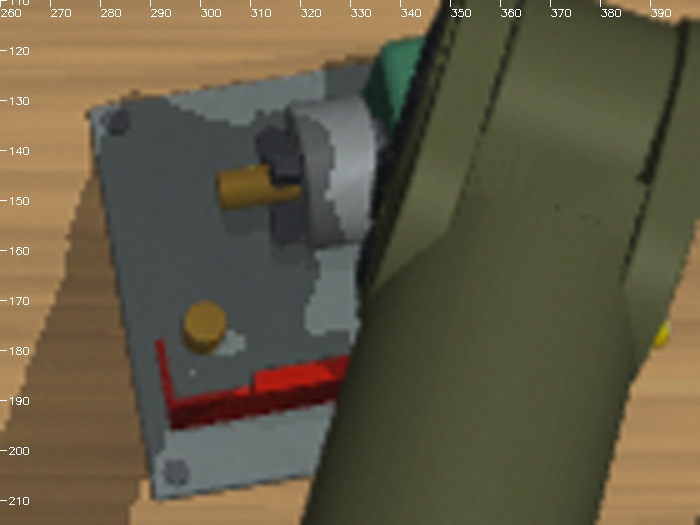

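```bash
python3 -m creep '[{"linear":[0,0,0.005],"roll":0,"fingers":0.045},{"linear":[0.002,-0.03,0.005],"roll":0,"fingers":0.05},{"linear":[0.005,-0.06,0.005],"roll":0,"fingers":0.05},{"linear":[0.01,-0.09,0.005],"roll":0,"fingers":0.05},{"linear":[0.014,-0.115,0.005],"roll":0,"fingers":0.05},{"linear":[0.0165,-0.1305,0.005],"roll":0,"fingers":0.05},{"linear":[0.0165,-0.1305,0.005],"roll":0,"fingers":0.05},{"linear":[0.0165,-0.1305,0.005],"roll":0,"fingers":0.05}]'; python3 -m creep '[{"linear":[0,0,0],"roll":0,"fingers":0.05},{"linear":[0,0,0],"roll":0,"fingers":0.05}]'
python3 - <<'E'
from h import *
o=snap(12)
s=sense();print(s['eef_pos'],s['tcp_rot'])
crop(o["side"][0],290,205,370,310,6,"s12.png",5)
crop(o["top"][0],260,110,400,215,5,"t12.png")
E
```

```text
time: 19.5
eef_pos: [0.5585, -0.2854, 0.2275]
tcp_rot: [-179.9, -0.0, 99.5]
ft_force: [-0.0, 0.3, 0.2]
opening: 0.582
time: 19.67
eef_pos: [0.5596, -0.2829, 0.228]
tcp_rot: [-180.0, -0.1, 99.7]
ft_force: [0.1, 0.3, 0.8]
opening: 0.585
[ 0.55967757 -0.28322838  0.22833588] [ 1.79978396e+02 -5.03993253e-02  9.97168662e+01]
```

View pics/s12.png

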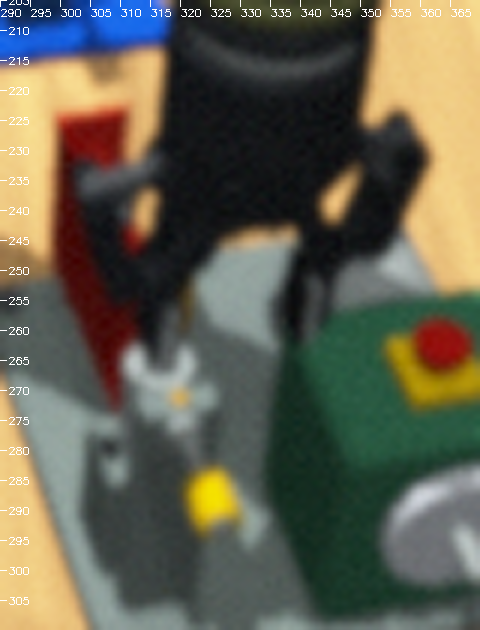

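View pics/t12.png

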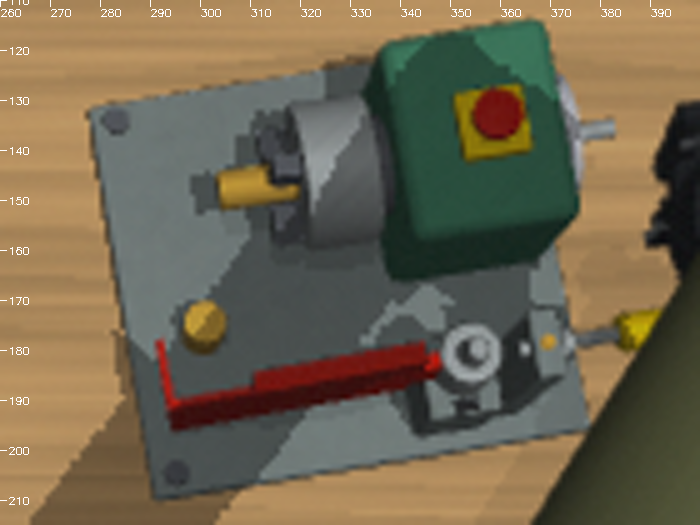

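```bash
python3 -m creep '[{"linear":[0,-0.0015,-0.02],"roll":0,"fingers":0.05},{"linear":[0,-0.0015,-0.04],"roll":0,"fingers":0.05},{"linear":[0,-0.0015,-0.06],"roll":0,"fingers":0.05},{"linear":[0,-0.0015,-0.08],"roll":0,"fingers":0.05},{"linear":[0,-0.0015,-0.1],"roll":0,"fingers":0.05},{"linear":[0,-0.0015,-0.112],"roll":0,"fingers":0.05},{"linear":[0,-0.0015,-0.112],"roll":0,"fingers":0.05},{"linear":[0,-0.0015,-0.112],"roll":0,"fingers":0.05}]'
python3 - <<'E'
from h import *
o=snap(13,["side"])
s=sense();print(s['eef_pos'],s['tcp_rot'])
crop(o["side"][0],290,235,370,330,6,"s13.png",5)
E
```

```text
time: 20.43
eef_pos: [0.5593, -0.2858, 0.1163]
tcp_rot: [-180.0, -0.0, 99.6]
ft_force: [1.1, -0.3, -0.1]
opening: 0.587
[ 0.5599417  -0.2863941   0.11735394] [1.79932129e+02 4.07060311e-02 9.96171968e+01]
```

View pics/s13.png

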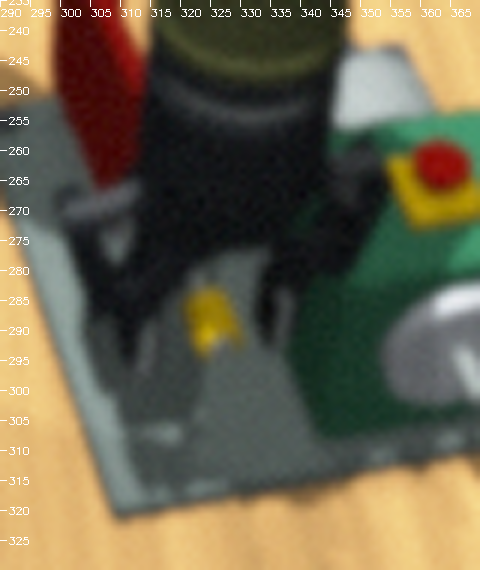

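```bash
python3 -m creep '[{"linear":[0,0,0],"roll":0,"fingers":0.03},{"linear":[0,0,0],"roll":0,"fingers":0.01},{"linear":[0,0,0],"roll":0,"fingers":0.01},{"linear":[0,0,0],"roll":0,"fingers":0.01},{"linear":[0,0,0],"roll":0,"fingers":0.01},{"linear":[0,0,0],"roll":0,"fingers":0.01},{"linear":[0,0,0],"roll":0,"fingers":0.01}]'
```

```text
time: 21.07
eef_pos: [0.5612, -0.2866, 0.118]
tcp_rot: [179.8, 0.1, 99.6]
ft_force: [3.6, 0.9, 6.0]
opening: 0.217
```

```bash
python3 -m creep '[{"linear":[-0.0005,0.003,0],"roll":0,"fingers":0.01},{"linear":[-0.001,0.006,0],"roll":0,"fingers":0.01},{"linear":[-0.0014,0.009,0],"roll":0,"fingers":0.01},{"linear":[-0.0018,0.011,0],"roll":0,"fingers":0.01},{"linear":[-0.002,0.0125,0],"roll":0,"fingers":0.01},{"linear":[-0.002,0.0125,0],"roll":0,"fingers":0.01},{"linear":[-0.002,0.0125,0],"roll":0,"fingers":0.01}]'
```

```text
time: 21.65
eef_pos: [0.5592, -0.2746, 0.118]
tcp_rot: [179.8, 0.1, 99.6]
ft_force: [4.2, -1.2, 5.4]
opening: 0.212
```

Moved 12.2 mm with little force. Release, rise and look.

```bash
python3 -m creep '[{"linear":[0,0,0],"roll":0,"fingers":0.05},{"linear":[0,0,0],"roll":0,"fingers":0.05},{"linear":[0,0,0],"roll":0,"fingers":0.05},{"linear":[0,0,0.03],"roll":0,"fingers":0.05},{"linear":[0,0,0.06],"roll":0,"fingers":0.05},{"linear":[0,0,0.09],"roll":0,"fingers":0.05},{"linear":[-0.02,-0.02,0.12],"roll":0,"fingers":0.05},{"linear":[-0.04,-0.05,0.13],"roll":0,"fingers":0.05}]';python3 -m creep '[{"linear":[-0.02,-0.02,0],"roll":0,"fingers":0.05},{"linear":[-0.05,-0.03,0],"roll":0,"fingers":0.05},{"linear":[-0.08,-0.03,0],"roll":0,"fingers":0.05},{"linear":[-0.08,-0.03,0],"roll":0,"fingers":0.05},{"linear":[-0.08,-0.03,0],"roll":0,"fingers":0.05}]'
python3 - <<'E'
from h import *
o=snap(14)
s=sense();print(s['eef_pos'],s['ft_force'])
crop(o["side"][0],290,215,370,310,6,"s14.png",5)
crop(o["top"][0],260,110,410,215,5,"t14.png")
cv2.imwrite("pics/top14.png",cv2.cvtColor(o["top"][0],cv2.COLOR_RGB2BGR))
E
```

```text
time: 22.32
eef_pos: [0.5198, -0.3215, 0.2498]
tcp_rot: [179.8, 0.0, 100.0]
ft_force: [0.8, -1.9, 0.4]
opening: 0.584
time: 22.73
eef_pos: [0.4349, -0.3543, 0.246]
tcp_rot: [180.0, -0.1, 99.4]
ft_force: [0.0, 0.1, 0.3]
opening: 0.585
[ 0.43770244 -0.35306566  0.24596481] [ 0.79785452  0.39555539 -0.08842617]
```

View pics/s14.png

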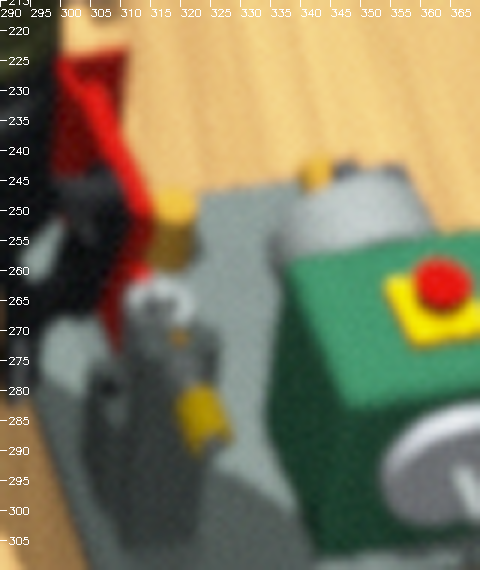

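View pics/t14.png

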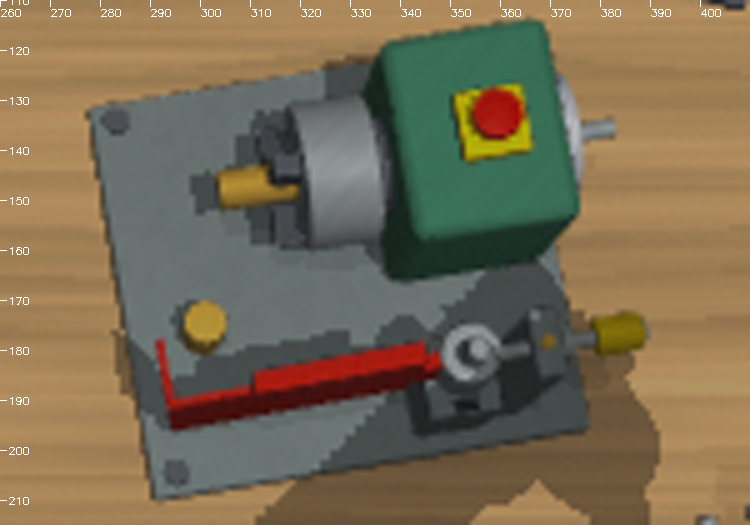

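View pics/top14.png

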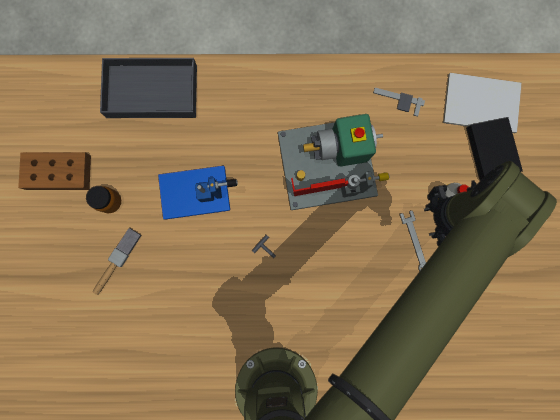

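```bash
python3 -c "
from cell import manip
print(manip.finish_job())"
```

```text
the job is handed in; nothing more can be done
None
```

The red guard is now on the green head's hinge and locked, and I handed the job in at about 23 s. `finish_job` returned no verdict.

**What I did**
- **Stand pin:** I pulled the black knob out about 12 mm and it stayed out.
- **Lift:** I gripped the guard by its rail and lifted it straight off. The largest side force I read was about 4 N.
- **Lowering:** I lowered it onto the head's post in small steps, with side forces under about 2.5 N. Near the bottom I nudged it 0.5 mm to relieve light contact, and it seated at about 9 N. The force was only read between steps.
- **Head pin:** after letting go of the guard, I pushed the yellow knob in about 12 mm.

**What the last pictures and readings showed**
- **Guard:** the knuckle is down around the post, with the panel along the machine's front.
- **Pins:** the head pin's nose is over the knuckle, with its knob moved in about 12 mm. The stand pin is still out.
- **Other things on the bench:** everything visible looked unmoved. The arm partly covers the oil bottle and the wrench in that picture, so I could not fully check those two.
- **Arm:** it is clear of the machine, and the force reading is near zero.

**What disagreed:** the two cameras differed by up to 3–4 mm on the post tops. I also had a 2 mm mismatch along y between the side camera and the arm's own position. I corrected for the camera difference using the stand's post and split the y mismatch, and the guard went on without catching. The guard's final height comes from the contact force and the pin going home, not from a direct measurement.

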